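# Put away the parts of an opened vacuum joint

## Task

A vacuum line has been opened and its parts lie mixed on the bench; sort them into the places where they are kept. Thread the two sealing rings on the stepped ring pin: the large one first, round the wide boss and down on the foot, then the small one (now sitting on top of the straight pipe piece) on the step above it. Stand the straight pipe piece and the cone-shaped reducer upright on their flanges in the green block, each in the round well of its own flange size, and lay the loose clamp flat in the free end of the yellow tray, beside the clamp already there; let go of everything and leave all five parts at rest.

Things in the scene. Friction and masses are not known exactly. Their poses are not given: they have to be found in the camera images.
- large_ring: Larger of the two sealing (centring) rings: aluminium ring with a dark rubber O-ring round it, 54 mm across and 8 mm high, lying flat on the bench. Origin: centre of its underside, z up. Grip it across the diameter from above; the fingers stop at about 48 mm. Its hole passes over anything up to 33 mm thick.
- small_ring: Smaller sealing ring, same look, 38 mm across and 8 mm high; it sits loose on the upper flange of the straight pipe piece, its underside 60 mm above the bench. Origin: centre of its underside, z up. Grip it across the diameter with the fingertips 1 to 4 mm above that flange, which is wider; the fingers stop at about 32 mm. Its hole passes over anything up to 16 mm thick.
- nipple: Straight pipe piece (nipple), steel, 60 mm tall, standing upright: a 28 mm tube with a round 40 mm flange, 8 mm thick, at each end. Origin: centre of its underside, z up. The small ring sits on it at first. Can be gripped round the upper flange (40 mm wide, 52 to 60 mm above the origin).
- reducer: Cone-shaped steel reducer, 45 mm tall, standing on its large 55 mm flange (10 mm thick); above it a cone narrows to a neck and a 29 mm wide small flange on top (32 to 45 mm above the origin), where it can be gripped. Origin: centre of its underside, z up.
- clamp: The loose clamp: light metal pipe clamp lying flat on the bench, 66 x 90 x 20 mm. Its ring, 56 mm across, is centred 5 mm along +x and 10 mm along -y from the origin; long side along y, wing-nut lever at +y. Origin: middle of its underside. Grip from above across the ring, fingers closing along its x axis.
- ring_pin: Stepped ring pin, fixed to the bench: foot 68 mm wide, 9 mm high; on it a boss 25 mm wide, 10 mm high; from that a brass pin 10 mm thick, top 55 mm above the bench, its last 10 mm tapered to a 3 mm tip. Origin: underside centre, on the axis, z up. The large ring goes round the boss and rests on the foot, underside at 9 mm; the small one rests on top of the boss at 19 mm.
- small_well (a point): Point at the centre of the floor of the small round well in the green block, for the 40 mm flange: 52 mm wide, 12 mm deep; floor 10 mm above the bench. The green block is 170 x 100 x 22 mm and fixed; x axis runs along its long side towards the large well, 84 mm away.
- large_well (a point): Point at the centre of the floor of the large round well in the same green block, for the 55 mm flange: 72 mm wide, 12 mm deep; floor 10 mm above the bench.
- clamp_tray: Yellow open tray, fixed, 200 (x) x 130 (y) x 26 mm high, walls and floor 4 mm thick. Origin: centre of its underside; long side along x. A smaller clamp lies fixed in its +x end (x from +32 to +90 mm, 20 mm high). The free end's middle is at x = -34 mm, y = 0.
Things that resemble listed ones, but are neither listed nor needed, are in the scene too. What is shaped like the nipple but orange is not meant.

How it is judged:
At the end, for the whole second after the job is handed in: Large ring on the foot of the pin round the boss, small ring on the boss, both threaded on the pin; nipple upright on the floor of the small well, reducer on that of the large well; clamp flat on the floor of the yellow tray, not on top of the clamp there; all released and at rest (horizontal distance between large_ring and ring_pin below 0.013 m and z of large_ring in the frame of ring_pin below 0.013 m and angle between large_ring's own z axis and vertical below 0.2 rad and horizontal distance between small_ring and ring_pin below 0.01 m and z of small_ring in the frame of ring_pin between 0.016 and 0.023 m and angle between small_ring's own z axis and vertical below 0.3 rad and horizontal distance between nipple and small_well below 0.012 m and z of nipple in the frame of small_well below 0.004 m and angle between each of nipple, reducer's own z axis and vertical below 0.1 rad and horizontal distance between reducer and large_well below 0.014 m and z of reducer in the frame of large_well below 0.004 m and x of clamp in the frame of clamp_tray between -0.096 and 0.03 m and y of clamp in the frame of clamp_tray between -0.061 and 0.061 m and z of clamp in the frame of clamp_tray below 0.009 m and angle between clamp's own z axis and vertical below 0.12 rad and linear speed of each of large_ring, small_ring, nipple, reducer, clamp below 0.01 m/s); the robot touches nothing.
It also fails if it takes over 141 s, if anything falls off the work surface, if the arm or the gripper's body presses on something with over 40 N, if the wrist force passes 120 N, or if a joint passes its speed limit or range.

## Robot

A 7-joint arm with a two-finger parallel gripper is mounted at the origin on a cart in front of the work surface, level with it; the furniture and walls round the work are solid. World frame = base frame: x ahead of the robot, y to its left, z up, the work surface at z = 0. Lengths are in m, angles in rad, forces in N, time in s.
With the tool pointing down it reaches from about 0.425 to 0.925 m from the base axis. Payload 6.8 kg.
Tool frame: the origin (TCP) lies on the centre line of the jaws, within the pads' length; the fingertips stand 14 mm ahead of it and the grasp point (between the pads) lies 5 mm behind it (r.tips_ahead is the distance from the TCP to the fingertips, in m); z points along the fingers, y is the line along which they close (so a half turn about z gives the same grasp; the last joint's range is limited). The gripper opens to 85 mm and grips with 20 to 120 N. Pads are 22 mm wide; open, the fingers measure 114 mm over their backs; the gripper's body (76 mm by 85 mm) begins 54 mm behind the grasp point. The pads swing forward as they close: fully open they stand 13 mm farther back than shut.
Start: joints at [1.033, 0.477, 0.022, 1.555, -0.011, 1.109, -0.083], TCP at [0.281, -0.614, 0.245] pointing down, gripper open.
Joint ranges: [-2.96, 2.96], [-0.34, 2.1], [-1.41, 1.46], [0.24, 2.44], [-1.37, 4.51], [0.17, 1.92], [-2.96, 2.96]. Speed limits (rad/s): [2.39, 2.39, 3.14, 3.14, 3.14, 3.14, 3.14].

## Interface

Orientations are given as a rotation vector (axis times angle).
In Python, from bench import r, eyes gives the robot as it stands.
- The arm moves only by the tool step_arm, never from a script. Its argument "rows" is a list of rows, each a list of 6 numbers: the shift along the world's x, y, z in units of 60 cm (1.0 is 60 cm), then the turn, a rotation vector about the world's x, y, z in units of pi rad (1.0 is pi rad). In form: [[x, y, z, rx, ry, rz], ...]. A call has 1 to 5 rows; each row is the pose to reach, as a shift and turn from the pose commanded when the call began, turning the shorter way round; what a row does not reach only later rows make up. A row lasts 1/12 s, in which the tool goes at most 41.7 mm and 7.16 degrees, less where a joint would pass 70% of its speed; a pose out of reach is approached as far as the arm can. A call with a number of a shift or a turn outside -1 to 1 is refused whole. A call with a gripper value outside its range is refused whole. "jaw" is the closure, from 0 (fully open) to 1 (shut), set as the call begins (left out, the last holds). The fingers move at their own pace and stop on an object; "squeeze" is the grip in N (left out, the last holds). Time passes only in rows, so rows that repeat a pose let the fingers close. It gives the time, the measured TCP pose, the force, the opening and the grip force at its end, in the units of the state.
- r.get_obs(): the state, without advancing time (a new reading comes with each control period).
- eyes.grab_frame(name): name is "side" or "top" or "wrist"; returns the picture (420x560x3 uint8, red, green, blue); there is no depth.
- eyes.camera_info(name): a dict with "mtx" (3x3 intrinsics, pixels), "k1" (the pictures are not rectified: a ray, as slopes to the right and down, at radius r is drawn at 1 + k1 r^2 times it, then the intrinsics apply), "extrinsics" (4x4, takes a point from camera to world coordinates); the wrist camera has in their place "tool_from_camera" (4x4, takes a point from camera to tool coordinates, whose origin is the TCP and whose axes are the flange's). Camera axes: x right, y down, z forward; pixel columns grow to the right and rows downward; lengths in m; the calibration is good to about 2 mm. A picture is of the moment at which its call begins: read the wrist's pose just before it. camera_info takes no time and is no camera call.
- r.hand_in(): hands the job in; it is judged then, once.
The state is a dict: "clock": time; "joints": joint angles; "qvel": joint speeds; "tau": joint torques, N m; "tcp_pos": TCP position; "orientation": TCP orientation; "contact_force": force on the tool from outside, world axes, zero at the start; "moment": the same for the moment, N m; "grip_width": finger opening in m; "gripper_force": force on a finger pad.
Only numpy, scipy, OpenCV 4.12 (cv2) and the standard library are available. Lean on these libraries where they do the work, as an engineer would, in place of code of your own. Each camera call takes 0.05 s, during which the arm holds its last target. There are 200 camera calls.

## Working session

There is one attempt and no reset: what is moved stays moved. The work goes in short steps, Python scripts to look and compute and a tool call to move; the robot and the scene stay as the last step left them, time stands still between calls to the robot, and variables do not carry over. Pictures are saved under pics/ and viewed, at most 14 in all, crops included, and the job is handed in when it is done.

Besides the shell and the picture viewer there is one more tool, called after ">>>" as name([rows], argument=value, ...), one row to a line, values as JSON. step_arm: Moves the arm, as the interface text tells. Shifts and turns lie within -1 to 1; 1 stands for 60 cm of shift or pi rad of turn. Its arguments: {"type":"object","properties":{"rows":{"type":"array"},"jaw":{"type":"number"},"squeeze":{"type":"number"}},"required":["rows"]}

```bash
mkdir -p pics; cat > h.py <<'E'
import numpy as np, cv2
from bench import r, eyes
from scipy.spatial.transform import Rotation as R
def cam(name,obs=None):
    c=eyes.camera_info(name); K=np.array(c['mtx']); k1=c['k1']
    if name=='wrist':
        o=obs or r.get_obs(); T=np.eye(4); T[:3,:3]=R.from_rotvec(o['orientation']).as_matrix(); T[:3,3]=o['tcp_pos']
        E=T@np.array(c['tool_from_camera'])
    else: E=np.array(c['extrinsics'])
    return K,k1,E
def ray(C,u,v):
    K,k1,E=C
    d=np.array([(u-K[0,2])/K[0,0],(v-K[1,2])/K[1,1]]); s=d.copy()
    for _ in range(20): s=d/(1+k1*(s@s))
    return E[:3,3],E[:3,:3]@np.array([s[0],s[1],1])
def onz(C,u,v,z):
    o,d=ray(C,u,v); return o+d*(z-o[2])/d[2]
def proj(C,p):
    K,k1,E=C; q=E[:3,:3].T@(np.array(p)-E[:3,3]); s=q[:2]/q[2]; s=s*(1+k1*(s@s))
    return K[0,0]*s[0]+K[0,2],K[1,1]*s[1]+K[1,2]
def snap(name,fn):
    o=r.get_obs(); im=eyes.grab_frame(name)[:,:,::-1].copy(); cv2.imwrite('pics/'+fn,im); return im,cam(name,o)
E
python3 - <<'E'
from h import *
a,C=snap('top','top0.png'); b,D=snap('side','side0.png')
o=r.get_obs(); print(o); print(C); print(D); print(eyes.camera_info('wrist'))
E
```

```text
{'clock': 0.1, 'joints': array([ 1.03287267,  0.47775181,  0.02232437,  1.55634681, -0.01151022,
        1.10930779, -0.08312308]), 'qvel': array([ 0.00045148, -0.00176817,  0.00072333, -0.00323314,  0.00049157,
        0.00057156, -0.00117136]), 'tau': array([ 4.53573288e-03, -5.97767937e+01,  1.61411963e+00, -2.81953794e+01,
        1.28658861e-02,  5.04783180e-03, -7.19587138e-05]), 'tcp_pos': array([ 0.28106957, -0.6131325 ,  0.24440195]), 'orientation': array([-3.06773395e+00, -6.69647653e-01,  7.26520402e-04]), 'contact_force': array([ 0.6745189 , -0.35928323, -0.60591338]), 'moment': array([-0.02914629,  0.00645649,  0.00987076]), 'gripper_force': 0.0, 'grip_width': 0.08565014811006857}
(array([[433.04670559,   0.        , 274.82821742],
       [  0.        , 433.04670559, 214.52649229],
       [  0.        ,   0.        ,   1.        ]]), -0.07447553088286316, array([[-0.01837019, -0.9802608 ,  0.19685352,  0.37647067],
       [-0.99970612,  0.01489346, -0.01912751,  0.03938012],
       [ 0.01581811, -0.19714704, -0.98024631,  1.10995197],
       [ 0.        ,  0.        ,  0
[... 303 characters left out ...]
9114126, -0.86278565],
       [ 0.02113331, -0.91737589, -0.39746052,  0.52146971],
       [ 0.        ,  0.        ,  0.        ,  1.        ]]))
{'mtx': array([[300.37166788,   0.        , 281.1108335 ],
       [  0.        , 300.37166788, 211.29691783],
       [  0.        ,   0.        ,   1.        ]]), 'k1': -0.055947093957129795, 'tool_from_camera': array([[-1.14189391e-04, -9.49156503e-01, -3.14804574e-01,
         8.13698539e-02],
       [ 9.99999796e-01, -3.06053342e-04,  5.60039993e-04,
         7.63821236e-04],
       [-6.27912593e-04, -3.14804446e-01,  9.49156345e-01,
        -1.28211897e-01],
       [ 0.00000000e+00,  0.00000000e+00,  0.00000000e+00,
         1.00000000e+00]])}
```

View pics/top0.png

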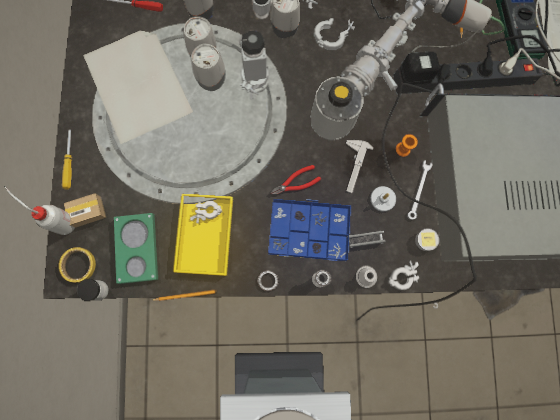

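View pics/side0.png

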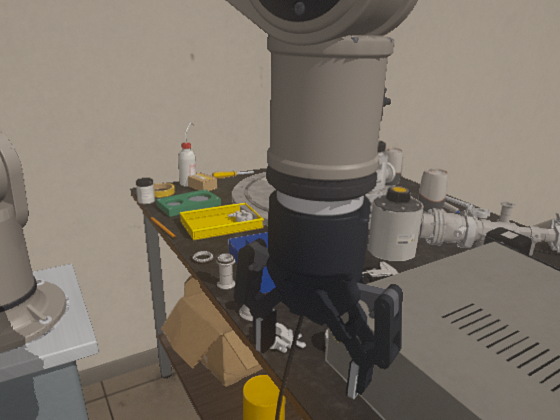

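Top view: large ring (268,281); nipple with small ring (321,279); reducer (367,276); loose clamp (405,277); ring pin (383,198); green block wells (134,234) and (137,266); yellow tray (205,234). Possible mix-ups are the orange nipple (406,145), a far clamp (333,33), the tape roll (76,264) and a yellow cap (427,240). By the description I choose the front row.

```bash
python3 - <<'E'
from h import *
im=cv2.imread('pics/top0.png'); C=cam('top')
for n,u,v,z in [('lring',268,281,.008),('nip',321,279,.068),('red',367,276,.045),('clamp',405,277,.02),('pinfoot',383,199,.009),('lw',134,234,.022),('sw',137,266,.022),('tray',205,234,.026),('bluebox TL',270,200,.03),('bluebox BR',350,260,.03),('front edge',230,298,0)]:
    print(n,onz(C,u,v,z).round(3))
hsv=cv2.cvtColor(im,cv2.COLOR_BGR2HSV)
for n,lo,hi,z in [('yellow',(22,150,120),(35,255,255),.026),('green',(60,100,50),(90,255,255),.022)]:
    m=cv2.morphologyEx(cv2.inRange(hsv,lo,hi),cv2.MORPH_OPEN,np.ones((3,3)))
    cs,_=cv2.findContours(m,0,2); c=max(cs,key=cv2.contourArea)
    b=cv2.boxPoints(cv2.minAreaRect(c)); w=np.array([onz(C,*p,z) for p in b]); print(n,b.round(),w.round(3).tolist(),w.mean(0))
a=cv2.resize(im[180:300,240:440],None,fx=4,fy=4,interpolation=cv2.INTER_CUBIC); cv2.imwrite('pics/c1.png',a)
E
```

```text
lring [0.427 0.038 0.008]
nip [ 0.427 -0.089  0.068]
red [ 0.433 -0.205  0.045]
clamp [ 0.429 -0.308  0.02 ]
pinfoot [ 0.635 -0.268  0.009]
lw [0.55  0.378 0.022]
sw [0.468 0.367 0.022]
tray [0.547 0.196 0.026]
bluebox TL [0.631 0.03  0.03 ]
bluebox BR [ 0.474 -0.168  0.03 ]
front edge [0.386 0.135 0.   ]
yellow [[173. 272.]
 [179. 192.]
 [233. 196.]
 [226. 276.]] [[0.452, 0.276, 0.026], [0.658, 0.264, 0.026], [0.644, 0.125, 0.026], [0.44, 0.141, 0.026]] [0.54841558 0.20168368 0.026     ]Traceback (most recent call last):
  File "<stdin>", line 8, in <module>
ValueError: max() iterable argument is empty
```

```bash
python3 - <<'E'
from h import *
im=cv2.imread('pics/top0.png'); C=cam('top'); hsv=cv2.cvtColor(im,cv2.COLOR_BGR2HSV); print(hsv[222:226,118:120], hsv[276,120])
a=cv2.resize(im[180:300,240:440],None,fx=4,fy=4,interpolation=cv2.INTER_CUBIC); cv2.imwrite('pics/c1.png',a)
E
```

```text
[[[ 72  95 140]
  [ 72  95 140]]

 [[ 73  97 140]
  [ 73  95 142]]

 [[ 73  96 141]
  [ 73  96 141]]

 [[ 73  98 141]
  [ 73  98 140]]] [ 72  98 138]
```

View pics/c1.png

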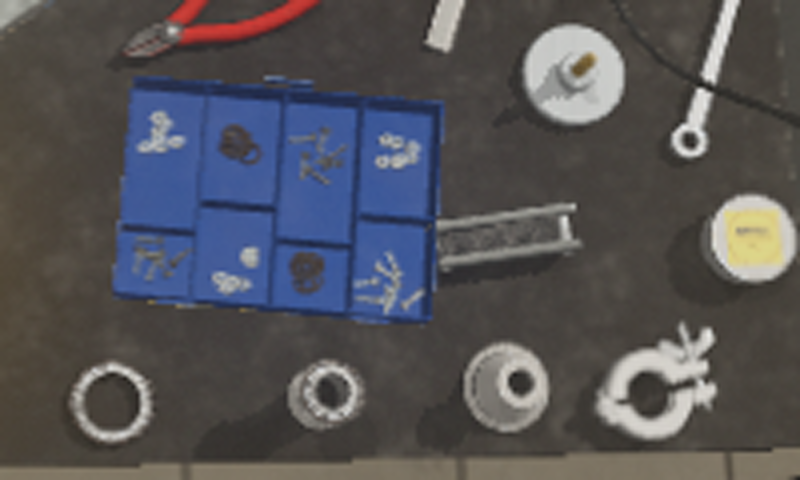

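Crop matches the description: thin ring, nipple with a ring on top, cone reducer, and clamp with wing nut at lower right; the pin is the white disc with a brass tip. Moving over the row first, keeping away from the grey box.

>>> step_arm([
  [0.2,0.33,0.05,0,0,-0.137],
  [0.2,0.33,0.05,0,0,-0.137],
  [0.2,0.33,0.05,0,0,-0.137],
  [0.2,0.33,0.05,0,0,-0.137],
  [0.2,0.33,0.05,0,0,-0.137],
], jaw=0, squeeze=30)

```text
clock: 0.52
tcp_pos: [0.3887, -0.4352, 0.2719]
orientation: [-3.141, 0.006, 0.001]
contact_force: [0.7, 0.4, -0.9]
grip_width: 0.0854
gripper_force: 0.0
```

```bash
python3 - <<'E'
from h import *
print(r.tips_ahead); print(r.get_obs()['tcp_pos'],r.get_obs()['orientation'],r.get_obs()['clock'])
im=cv2.imread('pics/top0.png'); C=cam('top'); hsv=cv2.cvtColor(im,cv2.COLOR_BGR2HSV)
m=cv2.morphologyEx(cv2.inRange(hsv,(62,70,60),(85,255,255)),cv2.MORPH_OPEN,np.ones((3,3)))
m[:,:100]=0; m[:,170:]=0
cs,_=cv2.findContours(m,0,2); c=max(cs,key=cv2.contourArea)
b=cv2.boxPoints(cv2.minAreaRect(c)); w=np.array([onz(C,*p,.022) for p in b]); print(b.round(),w.round(3).tolist(),w.mean(0))
E
```

```text
0.014
[ 0.38872203 -0.43516633  0.27186495] [-3.14113506e+00  6.40782567e-03  9.81380442e-04] 0.5167
[[112. 215.]
 [154. 213.]
 [157. 280.]
 [116. 283.]] [[0.599, 0.436, 0.022], [0.603, 0.33, 0.022], [0.432, 0.314, 0.022], [0.427, 0.418, 0.022]] [0.51532253 0.37437518 0.022     ]
```

>>> step_arm([
  [0.05,0.245,0,0,0,0],
  [0.05,0.245,0,0,0,0],
  [0.1,0.245,0,0,0,0],
  [0.3,0.245,0,0,0,0],
  [0.35,0.245,-0.1,0,0,0],
])

```text
clock: 0.93
tcp_pos: [0.5089, -0.3035, 0.2581]
orientation: [3.14, 0.003, 0.009]
contact_force: [0.0, -0.6, 0.6]
grip_width: 0.0854
gripper_force: 0.0
```

>>> step_arm([
  [0.15,0,-0.1,0,0,0],
  [0.15,0,-0.1,0,0,0],
  [0.15,0,-0.1,0,0,0],
  [0.15,0,-0.1,0,0,0],
  [0.15,0,-0.1,0,0,0],
])

```text
clock: 1.35
tcp_pos: [0.5959, -0.3046, 0.1927]
orientation: [-3.14, -0.001, 0.005]
contact_force: [-0.3, -0.7, -0.2]
grip_width: 0.0852
gripper_force: 0.0
```

```bash
python3 - <<'E'
from h import *
im,C=snap('wrist','w1.png'); o=r.get_obs(); print(o['tcp_pos'],o['orientation'],o['clock'],o['joints'])
print(proj(C,[.635,-.268,.009]))
E
```

```text
[ 0.59532303 -0.30565133  0.19401031] [-3.14120857e+00  9.58595562e-04  2.94239652e-03] 1.4 [ 0.41569683  0.5160073  -0.04900648  1.61436784  0.02886251  1.01380451
 -1.21365044]
(np.float64(245.26482443222767), np.float64(154.84982758419548))
```

View pics/w1.png

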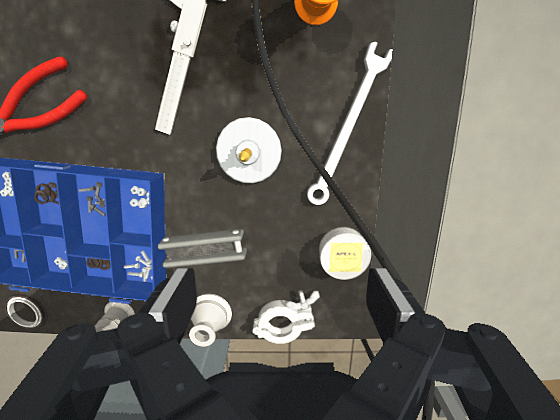

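Wrist view: pin foot disc at about (249,149), brass tip (245,155); clamp at (283,320), reducer (207,320), large ring (25,312). Measuring the foot.

```bash
cat >> h.py <<'E'
def blob(im,uv,z,C,thr=150,rad=60,sat=60):
    h=cv2.cvtColor(im,cv2.COLOR_BGR2HSV); m=((h[:,:,2]>thr)&(h[:,:,1]<sat)).astype(np.uint8)
    k=np.zeros_like(m); cv2.circle(k,(int(uv[0]),int(uv[1])),rad,1,-1); m&=k
    cs,_=cv2.findContours(m,0,2); c=max(cs,key=cv2.contourArea); hull=cv2.convexHull(c)[:,0]
    w=np.array([onz(C,*p,z)[:2] for p in hull],np.float32)
    (x,y),R0=cv2.minEnclosingCircle(w); e=cv2.fitEllipse(w) if len(w)>=5 else None
    return (round(x,4),round(y,4)),round(2*R0*1000,1),tuple(np.round(e[0],4)),np.round(np.array(e[1])*1000,1)
E
python3 - <<'E'
from h import *
im=cv2.imread('pics/w1.png'); C=cam('wrist')
print(blob(im,(249,149),.009,C,rad=42))
t=cv2.imread('pics/top0.png'); T=cam('top'); print(blob(t,(383,199),.009,T,rad=17))
for th in (110,150): print(blob(t,(268,281),.004,T,thr=th,rad=15))
# tip in both
h=cv2.cvtColor(im,cv2.COLOR_BGR2HSV)
m=cv2.inRange(h,(12,90,60),(35,255,255)); ys,xs=np.nonzero(m[120:190,220:280]); print(xs.mean()+220,ys.mean()+120,len(xs),onz(C,xs.mean()+220,ys.mean()+120,.045), xs.min()+220,xs.max()+220,ys.min()+120,ys.max()+120)
E
```

```text
((0.6388, -0.2725), 67.6, (np.float64(0.6389), np.float64(-0.2725)), array([66.9, 67. ]))
((0.6376, -0.2687), 66.5, (np.float64(0.6377), np.float64(-0.2689)), array([65. , 65.5]))
((0.4296, 0.0387), 50.9, (np.float64(0.4297), np.float64(0.039)), array([48.7, 50.3]))
((0.4292, 0.0395), 49.5, (np.float64(0.4298), np.float64(0.039)), array([45.9, 48.7]))
244.95275590551182 154.61417322834646 127 [ 0.63964959 -0.27310982  0.045     ] 239 251 148 161
```

>>> step_arm([
  [-0.275,0.573,0,0,0,0],
  [-0.275,0.573,0,0,0,0],
  [-0.275,0.573,0,0,0,0],
  [-0.275,0.573,0,0,0,0],
  [-0.275,0.573,0,0,0,0],
])

```text
clock: 1.82
tcp_pos: [0.504, -0.1175, 0.1961]
orientation: [3.141, -0.004, 0.003]
contact_force: [0.1, 0.2, 0.5]
grip_width: 0.0857
gripper_force: 0.0
```

>>> step_arm([
  [-0.12,0.26,-0.05,0,0,0],
  [-0.12,0.26,-0.05,0,0,0],
  [-0.12,0.26,-0.05,0,0,0],
  [-0.12,0.26,-0.05,0,0,0],
  [-0.12,0.26,-0.05,0,0,0],
])

```text
clock: 2.23
tcp_pos: [0.4301, 0.0425, 0.165]
orientation: [-3.141, -0.008, 0.001]
contact_force: [0.5, 0.4, -0.4]
grip_width: 0.0853
gripper_force: 0.0
```

```bash
python3 - <<'E'
from h import *
im,C=snap('wrist','w2.png'); o=r.get_obs(); print(o['tcp_pos'],o['orientation'],o['clock'],o['joints'])
u=proj(C,[.4295,.039,.004]); print(u); print(blob(im,u,.004,C,rad=50,thr=110))
E
```

```text
[0.43105719 0.04140798 0.16525711] [-3.14120136e+00 -8.04745228e-03 -8.88635865e-05] 2.2833 [-0.03616134  0.19929392 -0.22609466  2.1759803   0.06315011  0.7721084
 -1.86886598]
(np.float64(284.05301374830105), np.float64(198.3298667855328))
((0.4304, 0.0377), 49.5, (np.float64(0.4304), np.float64(0.0377)), array([48.7, 49. ]))
```

View pics/w2.png

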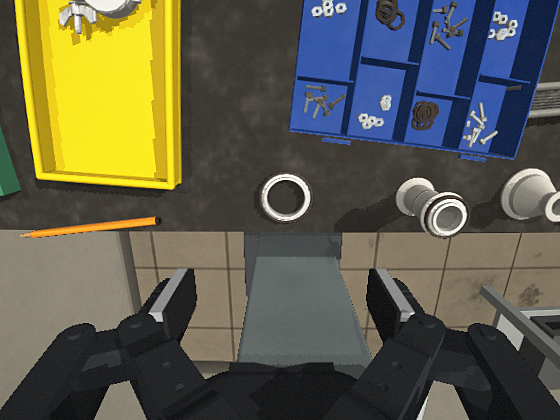

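```bash
python3 - <<'E'
from h import *
C=cam('wrist'); t=r.get_obs()['tcp_pos']
for u,v,s in [(193,270,1),(368,270,-1),(195,294,1),(121,318,1)]:
    o,d=ray(C,u,v); p=o+d*((t[1]+s*.0427-o[1])/d[1]); print(p-t)
E
```

```text
[ 0.0081394  0.0427    -0.0015006]
[ 0.00916258 -0.0427     -0.00041054]
[-0.00502427  0.0427     -0.00064535]
[0.02940054 0.0427     0.06241584]
```

>>> step_arm([
  [0,-0.005,-0.13,0,0,0],
  [0,-0.006,-0.19,0,0,0],
  [0,-0.006,-0.22,0,0,0],
  [0,-0.006,-0.227,0,0,0],
  [0,-0.006,-0.227,0,0,0],
])

```text
clock: 2.7
tcp_pos: [0.432, 0.0324, 0.0266]
orientation: [3.14, -0.004, -0.007]
contact_force: [-0.1, -0.6, -0.3]
grip_width: 0.0858
gripper_force: 0.0
```

>>> step_arm([
  [0,0,0,0,0,0],
  [0,0,0,0,0,0],
])

```text
clock: 2.87
tcp_pos: [0.4353, 0.0338, 0.0301]
orientation: [3.142, -0.003, 0.005]
contact_force: [-0.4, 0.8, -0.2]
grip_width: 0.0852
gripper_force: 0.0
```

>>> step_arm([
  [0,0,0,0,0,0],
  [0,0,0,0,0,0],
  [0,0,0,0,0,0],
])

```text
clock: 3.12
tcp_pos: [0.4348, 0.0346, 0.0297]
orientation: [-3.141, 0.001, -0.004]
contact_force: [-0.3, 0.3, 0.0]
grip_width: 0.0856
gripper_force: 0.0
```

```bash
python3 - <<'E'
from h import *
im,C=snap('wrist','w3.png'); o=r.get_obs(); print(o['tcp_pos'],o['joints'],o['clock'])
im,C=snap('wrist','w3.png');o=r.get_obs(); print(o['tcp_pos'],o['joints'],o['qvel'].round(3))
E
```

```text
[0.43456165 0.03457572 0.02944084] [-0.08184259  0.45875567 -0.16688423  2.25706086  0.17602397  0.4352423
 -1.96309413] 3.1667
[0.4343695  0.03461903 0.02922837] [-0.08195122  0.45918355 -0.166917    2.25719475  0.17601678  0.43516908
 -1.96311508] [-0.003  0.009  0.     0.004 -0.001 -0.001 -0.002]
```

>>> step_arm([
  [-0.007,0.005,-0.02,0,0,0],
  [-0.007,0.005,-0.029,0,0,0],
  [-0.007,0.005,-0.029,0,0,0],
  [-0.007,0.005,-0.029,0,0,0],
  [-0.007,0.005,-0.029,0,0,0],
])

```text
clock: 3.63
tcp_pos: [0.4299, 0.0376, 0.0113]
orientation: [3.142, -0.001, 0.0]
contact_force: [0.2, -0.4, -0.2]
grip_width: 0.0853
gripper_force: 0.0
```

>>> step_arm([
  [0,0,0,0,0,0],
  [0,0,0,0,0,0],
  [0,0,0,0,0,0],
  [0,0,0,0,0,0],
  [0,0,0,0,0,0],
], jaw=0.4)

```text
clock: 4.05
tcp_pos: [0.4297, 0.0376, 0.0112]
orientation: [-3.142, 0.001, -0.0]
contact_force: [-0.1, -0.3, 0.8]
grip_width: 0.0513
gripper_force: 0.0
```

```bash
python3 - <<'E'
from h import *
im,C=snap('wrist','w4.png'); o=r.get_obs(); print(o['tcp_pos'],o['grip_width'],o['contact_force'])
print(blob(im,proj(C,[.4304,.0377,.004]),.004,C,rad=95,thr=110))
E
```

```text
[0.42968897 0.03757424 0.01119992] 0.05106078470775901 [ 0.10543209 -0.46033112 -0.64594869]
((0.4304, 0.0375), 49.1, (np.float64(0.4305), np.float64(0.0375)), array([48.7, 48.8]))
```

View pics/w4.png

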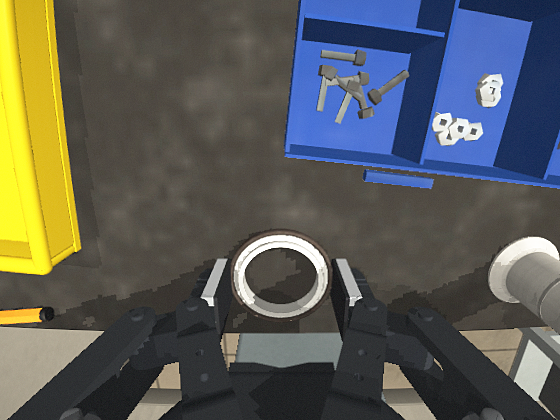

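Ring (centre 281,275) lies between the pads at (215,283) and (347,280). Closing.

>>> step_arm([
  [0,0,0,0,0,0],
  [0,0,0,0,0,0],
  [0,0,0,0,0,0],
  [0,0,0,0,0,0],
], jaw=0.7, squeeze=30)

```text
clock: 4.43
tcp_pos: [0.43, 0.0377, 0.0118]
orientation: [3.142, -0.001, 0.001]
contact_force: [-1.1, 0.0, 9.9]
grip_width: 0.046
gripper_force: 31.6
```

>>> step_arm([
  [0,0,0.03,0,0,0],
  [0,0,0.1,0,0,0],
  [0,0,0.17,0,0,0],
  [0,0,0.2,0,0,0],
])

```text
clock: 4.77
tcp_pos: [0.4312, 0.038, 0.1351]
orientation: [-3.141, 0.001, -0.007]
contact_force: [1.3, 0.3, -0.7]
grip_width: 0.0457
gripper_force: 31.0
```

```bash
python3 - <<'E'
from h import *
im,C=snap('wrist','w5.png'); o=r.get_obs(); t=o['tcp_pos'];print(t,o['grip_width'],o['contact_force'],o['gripper_force'])
for z in (0,-.004,-.008): print(blob(im,(281,275),t[2]+z,C,rad=75,thr=110))
o,d=ray(C,227,258); T=np.array([.4297,.0376,.0112])
E
```

```text
[0.43271133 0.03816852 0.13684796] 0.04576197181073248 [ 0.94459567 -0.3745448   1.41781826] 30.971543361501972
((0.4376, 0.0375), 45.5, (np.float64(0.4376), np.float64(0.0375)), array([44.8, 45.1]))
((0.4353, 0.0375), 46.9, (np.float64(0.4352), np.float64(0.0375)), array([46.3, 46.5]))
((0.4329, 0.0375), 48.3, (np.float64(0.4329), np.float64(0.0375)), array([47.7, 48. ]))
```

View pics/w5.png

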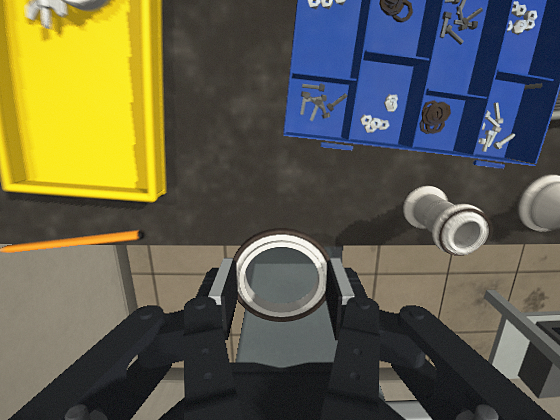

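Ring held level and centred on the TCP. Going to the pin.

>>> step_arm([
  [0.343,-0.518,0,0,0,0],
  [0.343,-0.518,0,0,0,0],
  [0.343,-0.518,0,0,0,0],
  [0.343,-0.518,0,0,0,0],
  [0.343,-0.518,0,0,0,0],
])

```text
clock: 5.23
tcp_pos: [0.5452, -0.138, 0.131]
orientation: [3.141, -0.001, -0.0]
contact_force: [1.1, 0.9, -0.9]
grip_width: 0.0459
gripper_force: 31.0
```

>>> step_arm([
  [0.15,-0.227,0,0,0,0],
  [0.15,-0.227,0,0,0,0],
  [0.15,-0.227,0,0,0,0],
  [0.15,-0.227,0,0,0,0],
  [0.15,-0.227,0,0,0,0],
])

```text
clock: 5.65
tcp_pos: [0.6363, -0.2813, 0.1306]
orientation: [3.136, -0.013, 0.003]
contact_force: [-0.8, -0.6, -0.0]
grip_width: 0.0458
gripper_force: 31.0
```

>>> step_arm([
  [0,0,0,0,0,0],
  [0,0,0,0,0,0],
  [0,0,0,0,0,0],
])

```text
clock: 5.9
tcp_pos: [0.6342, -0.2705, 0.1307]
orientation: [-3.14, -0.002, 0.002]
contact_force: [-0.3, -0.3, -1.7]
grip_width: 0.0458
gripper_force: 31.0
```

```bash
python3 - <<'E'
from h import *
im,C=snap('wrist','w6.png'); o=r.get_obs(); t=o['tcp_pos'];print(t,o['orientation'],o['qvel'].round(3))
print((np.array([.6385,-.2725,t[2]])-t)/.6)
E
```

```text
[ 0.63434233 -0.27043666  0.13096961] [-3.14057256e+00 -2.26102695e-03  1.06928754e-03] [-0.002 -0.005  0.003 -0.004  0.002 -0.     0.002]
[ 0.00692945 -0.00343891  0.        ]
```

>>> step_arm([
  [0.007,-0.003,-0.04,0,0,0],
  [0.007,-0.003,-0.08,0,0,0],
  [0.007,-0.003,-0.092,0,0,0],
  [0.007,-0.003,-0.092,0,0,0],
  [0.007,-0.003,-0.092,0,0,0],
])

```text
clock: 6.37
tcp_pos: [0.6388, -0.2733, 0.0763]
orientation: [-3.141, -0.0, 0.001]
contact_force: [-0.2, -1.4, -0.5]
grip_width: 0.0457
gripper_force: 31.0
```

```bash
python3 - <<'E'
from h import *
im,C=snap('wrist','w7.png'); o=r.get_obs(); t=o['tcp_pos'];print(t,o['orientation'])
for z in (-.004,-.008): print(blob(im,(281,275),t[2]+z,C,rad=75,thr=110))
h=cv2.cvtColor(im,cv2.COLOR_BGR2HSV)
m=cv2.inRange(h,(12,90,60),(35,255,255)); m[:200]=0;m[330:]=0;m[:,:230]=0;m[:,330:]=0;ys,xs=np.nonzero(m); u,v=xs.mean(),ys.mean(); print(u,v,len(xs),onz(C,u,v,.05))
cv2.imwrite('pics/w7c.png',cv2.resize(im[180:400,150:420],None,fx=2,fy=2))
E
```

```text
[ 0.63951775 -0.27380688  0.07721942] [3.14123981e+00 1.96088086e-05 2.14719465e-03]
((0.6423, -0.2737), 47.3, (np.float64(0.6424), np.float64(-0.2738)), array([46.6, 46.9]))
((0.6399, -0.2737), 48.7, (np.float64(0.64), np.float64(-0.2738)), array([48. , 48.4]))
275.17228464419475 255.73408239700373 267 [ 0.64253258 -0.2704852   0.05      ]
```

View pics/w7c.png

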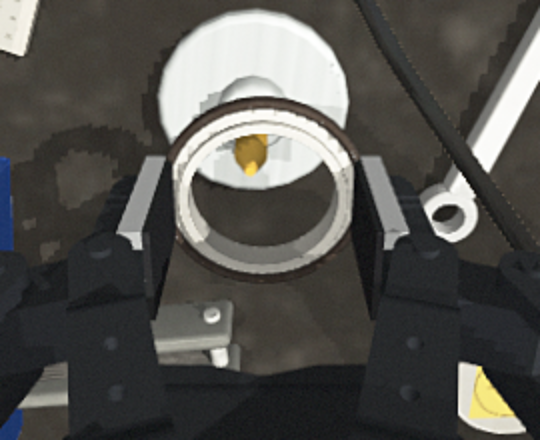

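```bash
python3 - <<'E'
from h import *
C=cam('wrist'); 
print('tip',onz(C,274,266,.055)); 
for a in [(229,228),(324.5,226),(276,184.7)]: print(onz(C,*a,.009))
print(r.get_obs()['tcp_pos'])
E
```

```text
tip [ 0.6389194  -0.27034666  0.055     ]
[ 0.64380568 -0.23776964  0.009     ]
[ 0.64527767 -0.30483652  0.009     ]
[ 0.67490953 -0.27098535  0.009     ]
[ 0.63951775 -0.27380688  0.07721942]
```

>>> step_arm([
  [0,0.0045,0,0,0,0],
  [0,0.0045,-0.03,0,0,0],
  [0,0.0045,-0.06,0,0,0],
  [0,0.0045,-0.06,0,0,0],
  [0,0.0045,-0.06,0,0,0],
])

```text
clock: 6.83
tcp_pos: [0.6387, -0.2711, 0.0402]
orientation: [-3.141, 0.001, 0.001]
contact_force: [-1.2, 0.5, 0.1]
grip_width: 0.0458
gripper_force: 31.0
```

>>> step_arm([
  [0,0,-0.012,0,0,0],
  [0,0,-0.022,0,0,0],
  [0,0,-0.031,0,0,0],
  [0,0,-0.031,0,0,0],
  [0,0,-0.031,0,0,0],
])

```text
clock: 7.25
tcp_pos: [0.639, -0.2714, 0.0213]
orientation: [3.142, -0.001, 0.0]
contact_force: [-0.0, 0.2, 0.0]
grip_width: 0.0458
gripper_force: 31.0
```

>>> step_arm([
  [0,0,0,0,0,0],
  [0,0,0,0,0,0],
  [0,0,0,0,0,0],
  [0,0,0,0,0,0],
], jaw=0.1)

```text
clock: 7.58
tcp_pos: [0.6389, -0.2714, 0.0214]
orientation: [3.142, -0.001, 0.0]
contact_force: [0.1, -0.4, 0.3]
grip_width: 0.0768
gripper_force: 0.0
```

>>> step_arm([
  [0,0,0.04,0,0,0],
  [0,0,0.1,0,0,0],
  [0,0,0.16,0,0,0],
  [0,0,0.22,0,0,0],
  [0,0,0.22,0,0,0],
])

```text
clock: 8.0
tcp_pos: [0.6433, -0.273, 0.1621]
orientation: [3.137, -0.002, 0.019]
contact_force: [1.7, -0.8, 0.6]
grip_width: 0.0768
gripper_force: 0.0
```

```bash
python3 - <<'E'
from h import *
im,C=snap('wrist','w8.png'); o=r.get_obs(); t=o['tcp_pos'];print(t,o['orientation'])
cv2.imwrite('pics/w8c.png',cv2.resize(im[130:330,180:380],None,fx=3,fy=3))
E
```

```text
[ 0.64180258 -0.27246709  0.15864613] [ 3.13848240e+00 -1.38992312e-03  1.36770205e-02]
```

View pics/w8c.png

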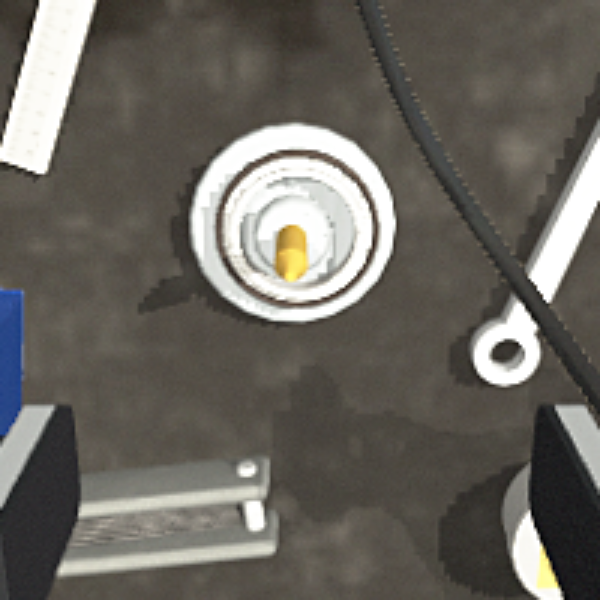

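Large ring sits on the foot round the boss (ring centre crop (300,227), foot (293,222)). Next, the small ring.

>>> step_arm([
  [-0.36,0.305,0.05,0,0,0],
  [-0.36,0.305,0.05,0,0,0],
  [-0.36,0.305,0.05,0,0,0],
  [-0.36,0.305,0.05,0,0,0],
  [-0.36,0.305,0.05,0,0,0],
], jaw=0.25)

```text
clock: 8.47
tcp_pos: [0.4785, -0.1363, 0.1744]
orientation: [-3.141, 0.001, 0.003]
contact_force: [0.5, 1.4, 0.0]
grip_width: 0.0637
gripper_force: 0.0
```

>>> step_arm([
  [-0.1,0.08,0,0,0,0],
  [-0.1,0.08,0,0,0,0],
  [-0.1,0.08,0,0,0,0],
  [-0.1,0.08,0,0,0,0],
  [-0.1,0.08,0,0,0,0],
])

```text
clock: 8.88
tcp_pos: [0.4212, -0.0898, 0.1753]
orientation: [3.141, -0.001, 0.001]
contact_force: [0.6, -1.0, -0.2]
grip_width: 0.0637
gripper_force: 0.0
```

```bash
python3 - <<'E'
from h import *
im,C=snap('wrist','w9.png'); o=r.get_obs(); t=o['tcp_pos'];print(t,o['orientation'])
u=proj(C,[.427,-.089,.064]); print(u)
cv2.imwrite('pics/w9c.png',cv2.resize(im[int(u[1])-80:int(u[1])+120,int(u[0])-120:int(u[0])+120],None,fx=2.5,fy=2.5))
print(blob(im,u,.068,C,rad=45,thr=110))
E
```

```text
[ 0.42169766 -0.09006575  0.17526076] [ 3.14146557e+00 -2.01086251e-03  1.02367168e-03]
(np.float64(279.4296623391085), np.float64(207.43018580710367))
((0.4324, -0.094), 34.1, (np.float64(0.4326), np.float64(-0.0944)), array([32.1, 33.4]))
```

View pics/w9c.png

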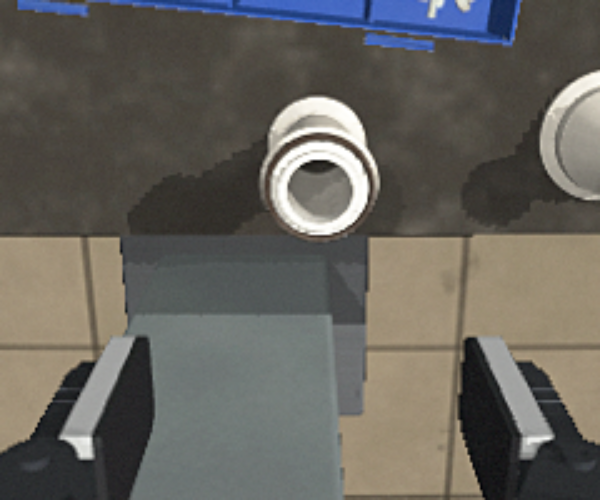

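```bash
python3 - <<'E'
from h import *
C=cam('wrist'); t=r.get_obs()['tcp_pos']
print(t,onz(C,287,202,.064), onz(C,287,201.5,.068),onz(C,263,202,.064)-onz(C,311,202,.064),onz(C,285,167,0.008))
E
```

```text
[ 0.42169766 -0.09006575  0.17526076] [ 0.43219123 -0.09560228  0.064     ] [ 0.4338037  -0.09551605  0.068     ] [6.49404411e-05 3.99257434e-02 0.00000000e+00] [ 0.45169162 -0.09463771  0.008     ]
```

>>> step_arm([
  [0.018,-0.008,-0.06,0,0,0],
  [0.018,-0.008,-0.11,0,0,0],
  [0.018,-0.008,-0.14,0,0,0],
  [0.018,-0.008,-0.14,0,0,0],
  [0.018,-0.008,-0.14,0,0,0],
], jaw=0.4)

```text
clock: 9.35
tcp_pos: [0.4317, -0.0948, 0.0905]
orientation: [-3.141, 0.003, 0.004]
contact_force: [0.1, -0.6, 0.3]
grip_width: 0.0515
gripper_force: 0.0
```

>>> step_arm([
  [0,0,0,0,0,0],
  [0,0,0,0,0,0],
])

```text
clock: 9.52
tcp_pos: [0.4329, -0.0946, 0.0925]
orientation: [3.141, -0.002, 0.004]
contact_force: [-0.3, 0.0, -0.1]
grip_width: 0.0511
gripper_force: 0.0
```

```bash
python3 - <<'E'
from h import *
im,C=snap('wrist','w10.png'); o=r.get_obs(); t=o['tcp_pos'];print(t,o['orientation'],o['grip_width'])
u=proj(C,[.4325,-.095,.068]); print(u)
for th in (110,170): print(blob(im,u,.068,C,rad=60,thr=th))
print((np.array([.4325,-.095,.075])-t)/.6)
E
```

```text
[ 0.43281199 -0.09457978  0.09251049] [ 3.14119605e+00 -1.56375901e-03  4.09066898e-03] 0.05132389223151953
(np.float64(280.78367296564625), np.float64(263.83248138013107))
((0.412, -0.0862), 50.1, (np.float64(0.4128), np.float64(-0.0884)), array([39.6, 48.8]))
((0.4334, -0.0945), 32.0, (np.float64(0.4335), np.float64(-0.0946)), array([31.4, 31.7]))
[-0.00051999 -0.00070037 -0.02918415]
```

Well centred. Lowering to TCP z ≈ 0.075 and closing.

>>> step_arm([
  [0,0,-0.015,0,0,0],
  [0,0,-0.029,0,0,0],
  [0,0,-0.029,0,0,0],
  [0,0,-0.029,0,0,0],
])

```text
clock: 9.9
tcp_pos: [0.431, -0.0942, 0.0733]
orientation: [-3.141, 0.001, 0.002]
contact_force: [-0.2, 0.2, -0.5]
grip_width: 0.0515
gripper_force: 0.0
```

>>> step_arm([
  [0,0,0,0,0,0],
  [0,0,0,0,0,0],
  [0,0,0,0,0,0],
  [0,0,0,0,0,0],
], jaw=0.9, squeeze=25)

```text
clock: 10.23
tcp_pos: [0.4317, -0.0943, 0.0741]
orientation: [3.142, -0.001, 0.0]
contact_force: [-1.1, -0.4, 2.5]
grip_width: 0.0297
gripper_force: 24.6
```

```bash
python3 - <<'E'
from h import *
im,C=snap('wrist','w11.png'); o=r.get_obs(); t=o['tcp_pos'];print(t,o['grip_width'],o['contact_force'])
cv2.imwrite('pics/w11c.png',cv2.resize(im[170:370,160:400],None,fx=2.5,fy=2.5))
E
```

```text
[ 0.43173018 -0.0942479   0.07415189] 0.029312388225514394 [-0.21133764  0.27772001  3.77419777]
```

View pics/w11c.png

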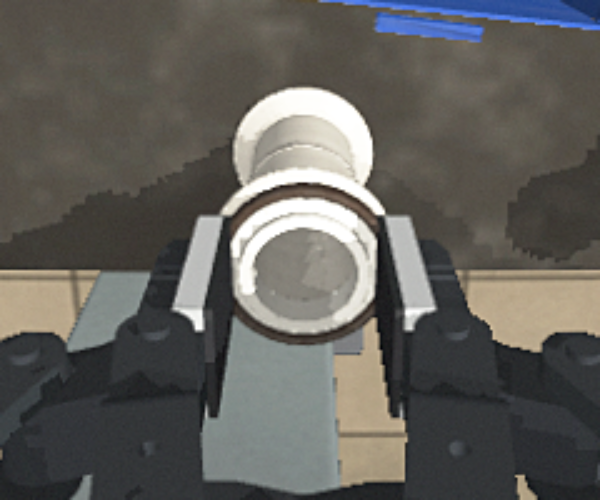

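Ring held between the pads at crop (305,265), above the nipple flange. Lifting slowly and carrying it to the pin.

>>> step_arm([
  [0,0,0.015,0,0,0],
  [0,0,0.05,0,0,0],
  [0,0,0.1,0,0,0],
  [0.06,-0.05,0.13,0,0,0],
  [0.12,-0.1,0.13,0,0,0],
])

```text
clock: 10.7
tcp_pos: [0.4949, -0.1454, 0.1553]
orientation: [3.141, 0.004, 0.008]
contact_force: [1.6, -0.2, -0.3]
grip_width: 0.0298
gripper_force: 24.8
```

>>> step_arm([
  [0.23,-0.195,0,0,0,0],
  [0.23,-0.195,0,0,0,0],
  [0.23,-0.195,0,0,0,0],
  [0.23,-0.195,0,0,0,0],
  [0.23,-0.195,0,0,0,0],
])

```text
clock: 11.12
tcp_pos: [0.6346, -0.2677, 0.1519]
orientation: [3.139, -0.006, 0.005]
contact_force: [-0.4, -0.1, -0.1]
grip_width: 0.0292
gripper_force: 24.8
```

>>> step_arm([
  [0,0,0,0,0,0],
  [0,0,0,0,0,0],
  [0,0,0,0,0,0],
])

```text
clock: 11.37
tcp_pos: [0.6306, -0.2617, 0.1512]
orientation: [-3.141, -0.0, 0.002]
contact_force: [-0.2, -0.0, -0.8]
grip_width: 0.03
gripper_force: 24.8
```

```bash
python3 - <<'E'
from h import *
o=r.get_obs(); t=o['tcp_pos'];print(t,o['orientation'],o['grip_width'])
print((np.array([.640,-.271,.077])-t)/.6)
E
```

```text
[ 0.63059371 -0.26169309  0.15115916] [-3.14062587e+00 -2.25723746e-04  1.62595072e-03] 0.02996486635721343
[ 0.01567714 -0.01551152 -0.12359859]
```

>>> step_arm([
  [0.016,-0.0155,-0.05,0,0,0],
  [0.016,-0.0155,-0.09,0,0,0],
  [0.016,-0.0155,-0.119,0,0,0],
  [0.016,-0.0155,-0.119,0,0,0],
  [0.016,-0.0155,-0.119,0,0,0],
])

```text
clock: 11.78
tcp_pos: [0.6399, -0.2708, 0.0795]
orientation: [-3.14, -0.001, 0.003]
contact_force: [0.8, 0.8, -0.2]
grip_width: 0.0299
gripper_force: 24.8
```

>>> step_arm([
  [0,0,0,0,0,0],
  [0,0,0,0,0,0],
  [0,0,0,0,0,0],
])

```text
clock: 12.03
tcp_pos: [0.6419, -0.2722, 0.0816]
orientation: [3.141, -0.001, 0.004]
contact_force: [-0.4, -0.0, -0.8]
grip_width: 0.0297
gripper_force: 24.8
```

```bash
python3 - <<'E'
from h import *
im,C=snap('wrist','w12.png'); o=r.get_obs(); t=o['tcp_pos'];print(t,o['orientation'],o['grip_width'])
cv2.imwrite('pics/w12c.png',cv2.resize(im[150:350,180:380],None,fx=3,fy=3))
for z in (-.006,-.010): print(blob(im,proj(C,t-[0,0,.01]),t[2]+z,C,rad=45,thr=150))
E
```

```text
[ 0.6417231  -0.27228087  0.08130479] [ 3.14083832e+00 -8.29036874e-04  3.29200193e-03] 0.02954311065439561
((0.6439, -0.2729), 31.6, (np.float64(0.644), np.float64(-0.2729)), array([30.9, 31.3]))
((0.6416, -0.2729), 32.5, (np.float64(0.6417), np.float64(-0.2729)), array([31.8, 32.2]))
```

View pics/w12c.png

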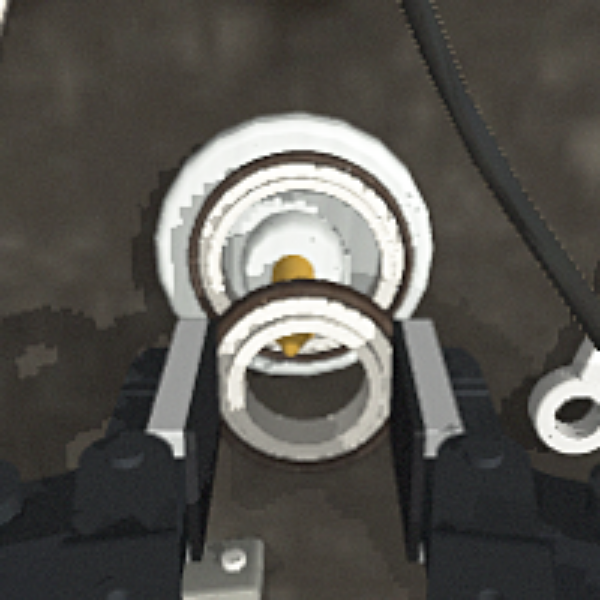

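```bash
python3 - <<'E'
from h import *
C=cam('wrist')
f=lambda a,b:(180+a/3,150+b/3)
print('tip',onz(C,*f(290,354),.055)); 
for p in [(157,243),(433,243),(295,112)]: print('foot',onz(C,*f(*p),.009))
for p in [(243,260),(346,260),(294,208)]: print('boss',onz(C,*f(*p),.019))
print('hole',[onz(C,*f(*p),.0753)[:2] for p in [(245,375),(366,375)]],[onz(C,*f(*p),.0753)[:2] for p in [(305,315),(305,450)]])
E
```

```text
tip [ 0.63761752 -0.27025921  0.055     ]
foot [ 0.64216787 -0.23779666  0.009     ]
foot [ 0.64208613 -0.3040358   0.009     ]
foot [ 0.67435623 -0.27102884  0.009     ]
boss [ 0.6419962  -0.25906404  0.019     ]
boss [ 0.64196684 -0.2826784   0.019     ]
boss [ 0.65464666 -0.27080642  0.019     ]
hole [array([ 0.64483057, -0.26293173]), array([ 0.64479639, -0.28341421])] [array([ 0.65608303, -0.27308709]), array([ 0.62988941, -0.27308655])]
```

>>> step_arm([
  [-0.006,0.004,0,0,0,0],
  [-0.006,0.004,-0.01,0,0,0],
  [-0.006,0.004,-0.025,0,0,0],
  [-0.006,0.004,-0.037,0,0,0],
  [-0.006,0.004,-0.037,0,0,0],
])

```text
clock: 12.5
tcp_pos: [0.6359, -0.2692, 0.0549]
orientation: [-3.14, 0.001, 0.006]
contact_force: [-0.4, -0.1, -0.1]
grip_width: 0.0297
gripper_force: 24.8
```

>>> step_arm([
  [0,0,0,0,0,0],
  [0,0,0,0,0,0],
])

```text
clock: 12.67
tcp_pos: [0.6374, -0.2697, 0.0572]
orientation: [-3.141, 0.001, 0.001]
contact_force: [0.7, 0.8, -0.6]
grip_width: 0.0297
gripper_force: 24.8
```

```bash
python3 - <<'E'
from h import *
im,C=snap('wrist','w13.png'); o=r.get_obs(); t=o['tcp_pos'];print(t,o['contact_force'],o['grip_width'])
cv2.imwrite('pics/w13c.png',cv2.resize(im[200:350,205:355],None,fx=4,fy=4))
E
```

```text
[ 0.63765082 -0.26978171  0.0575635 ] [-0.15927364 -0.46317521  0.08116161] 0.02972481017204172
```

View pics/w13c.png

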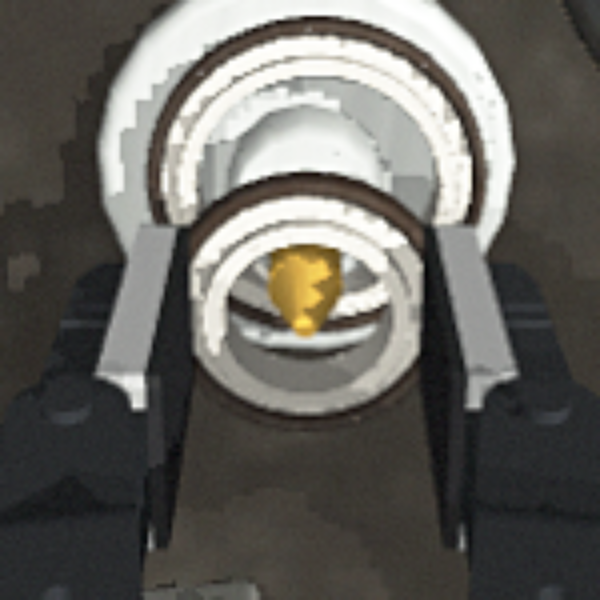

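The pin tip (crop 305,325) is inside the hole and near its centre (307,318). Continuing down.

>>> step_arm([
  [0,0,-0.01,0,0,0],
  [0,0,-0.02,0,0,0],
  [0,0,-0.03,0,0,0],
  [0,0,-0.038,0,0,0],
  [0,0,-0.038,0,0,0],
])

```text
clock: 13.13
tcp_pos: [0.637, -0.2695, 0.0336]
orientation: [-3.141, 0.001, 0.002]
contact_force: [-0.3, 0.7, -0.5]
grip_width: 0.0295
gripper_force: 24.8
```

>>> step_arm([
  [0,0,0,0,0,0],
  [0,0,0,0,0,0],
  [0,0,0,0,0,0],
])

```text
clock: 13.38
tcp_pos: [0.6375, -0.2697, 0.0349]
orientation: [3.142, -0.001, 0.0]
contact_force: [-1.1, 0.0, -0.2]
grip_width: 0.0298
gripper_force: 24.8
```

Free all the way. Releasing and rising.

>>> step_arm([
  [0,0,0,0,0,0],
  [0,0,0,0,0,0],
  [0,0,0,0,0,0],
  [0,0,0,0,0,0],
  [0,0,0,0,0,0],
], jaw=0.25)

```text
clock: 13.8
tcp_pos: [0.6375, -0.2697, 0.0348]
orientation: [3.142, -0.001, 0.0]
contact_force: [-0.1, -0.1, -0.8]
grip_width: 0.0637
gripper_force: 0.0
```

>>> step_arm([
  [0,0,0.04,0,0,0],
  [0,0,0.1,0,0,0],
  [0,0,0.16,0,0,0],
  [0,0,0.2,0,0,0],
  [0,0,0.2,0,0,0],
])

```text
clock: 14.22
tcp_pos: [0.641, -0.271, 0.1617]
orientation: [3.138, -0.001, 0.016]
contact_force: [0.2, -0.0, 0.4]
grip_width: 0.0639
gripper_force: 0.0
```

```bash
python3 - <<'E'
from h import *
im,C=snap('wrist','w14.png'); o=r.get_obs(); t=o['tcp_pos'];print(t,o['orientation'],o['grip_width'])
cv2.imwrite('pics/w14c.png',cv2.resize(im[150:250,220:320],None,fx=4,fy=4,interpolation=cv2.INTER_CUBIC))
E
```

```text
[ 0.63953011 -0.27051218  0.15862689] [ 3.13930571e+00 -1.33324765e-03  1.00991469e-02] 0.06410559341676435
```

View pics/w14c.png

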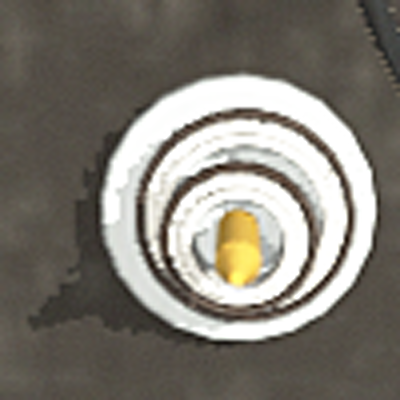

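Both rings are threaded: large on the foot, small on the boss (crop centres 245,215 and 240,243). The picture allowance is used up, so I go on by masks and numbers. Nipple next.

>>> step_arm([
  [-0.344,0.292,0,0,0,0],
  [-0.344,0.292,0,0,0,0],
  [-0.344,0.292,0,0,0,0],
  [-0.344,0.292,0,0,0,0],
  [-0.344,0.292,0,0,0,0],
])

```text
clock: 14.68
tcp_pos: [0.476, -0.1337, 0.1535]
orientation: [-3.141, 0.001, 0.003]
contact_force: [-0.5, 0.3, 0.8]
grip_width: 0.064
gripper_force: 0.0
```

>>> step_arm([
  [-0.085,0.073,0,0,0,0],
  [-0.085,0.073,0,0,0,0],
  [-0.085,0.073,0,0,0,0],
  [-0.085,0.073,0,0,0,0],
  [-0.085,0.073,0,0,0,0],
])

```text
clock: 15.1
tcp_pos: [0.4282, -0.0915, 0.1546]
orientation: [3.141, -0.001, 0.001]
contact_force: [0.8, 0.0, -1.4]
grip_width: 0.0645
gripper_force: 0.0
```

```bash
python3 - <<'E'
from h import *
im,C=snap('wrist','w15.png'); o=r.get_obs(); t=o['tcp_pos'];print(t,o['orientation'],o['grip_width'])
u=proj(C,[.433,-.0947,.06]); print(u)
for th in (110,150,190): print(blob(im,u,.06,C,rad=32,thr=th))
# row of widths
h=cv2.cvtColor(im,cv2.COLOR_BGR2HSV)
m=((h[:,:,2]>150)&(h[:,:,1]<60))
for v in range(int(u[1])-45,int(u[1])+40,5): 
    xs=np.nonzero(m[v,200:360])[0]; print(v,(xs.min()+200,xs.max()+200,len(xs)) if len(xs) else None)
E
```

```text
[ 0.42851565 -0.09180287  0.15459785] [ 3.14150692e+00 -2.46522110e-03  7.53905429e-04] 0.06376412455649068
(np.float64(284.3410315485517), np.float64(214.93029443332168))
((0.4358, -0.0944), 47.3, (np.float64(0.4359), np.float64(-0.0945)), array([41.4, 48.1]))
((0.4359, -0.0943), 47.1, (np.float64(0.436), np.float64(-0.0946)), array([41., 48.]))
((0.4359, -0.0943), 47.1, (np.float64(0.4361), np.float64(-0.0947)), array([40.6, 47.8]))
169 None
174 None
179 (np.int64(274), np.int64(294), 21)
184 (np.int64(268), np.int64(300), 33)
189 (np.int64(265), np.int64(303), 35)
194 (np.int64(264), np.int64(304), 38)
199 (np.int64(264), np.int64(304), 41)
204 (np.int64(262), np.int64(307), 28)
209 (np.int64(260), np.int64(309), 23)
214 (np.int64(259), np.int64(309), 23)
219 (np.int64(260), np.int64(309), 26)
224 (np.int64(261), np.int64(308), 32)
229 (np.int64(264), np.int64(305), 39)
234 (np.int64(269), np.int64(300), 32)
239 (np.int64(281), np.int64(338), 10)
244 (np.int64(312), np.int64(350), 5)
249 (np.int64(321), np.int64(321), 1)
```

>>> step_arm([
  [0.0075,-0.005,-0.06,0,0,0],
  [0.0075,-0.005,-0.11,0,0,0],
  [0.0075,-0.005,-0.15,0,0,0],
  [0.0075,-0.005,-0.173,0,0,0],
  [0.0075,-0.005,-0.173,0,0,0],
])

```text
clock: 15.57
tcp_pos: [0.4309, -0.0947, 0.048]
orientation: [-3.141, 0.003, 0.008]
contact_force: [-0.3, -0.4, 0.7]
grip_width: 0.0643
gripper_force: 0.0
```

>>> step_arm([
  [0,0,0,0,0,0],
  [0,0,0,0,0,0],
  [0,0,0,0,0,0],
  [0,0,0,0,0,0],
])

```text
clock: 15.9
tcp_pos: [0.4331, -0.0944, 0.0519]
orientation: [3.141, -0.001, 0.004]
contact_force: [-0.0, 0.1, 0.7]
grip_width: 0.0639
gripper_force: 0.0
```

>>> step_arm([
  [0,0,0,0,0,0],
  [0,0,0,0,0,0],
  [0,0,0,0,0,0],
  [0,0,0,0,0,0],
  [0,0,0,0,0,0],
], jaw=0.8, squeeze=50)

```text
clock: 16.32
tcp_pos: [0.4327, -0.0942, 0.0518]
orientation: [3.141, -0.001, 0.002]
contact_force: [-0.9, 0.7, 8.0]
grip_width: 0.0381
gripper_force: 49.1
```

>>> step_arm([
  [0,0,0.03,0,0,0],
  [0,0,0.09,0,0,0],
  [0,0,0.15,0,0,0],
  [0,0,0.2,0,0,0],
  [0,0.04,0.22,0,0,0],
])

```text
clock: 16.73
tcp_pos: [0.4338, -0.0738, 0.187]
orientation: [3.139, -0.011, 0.009]
contact_force: [0.8, -0.9, -1.5]
grip_width: 0.038
gripper_force: 50.6
```

>>> step_arm([
  [0.05,0.73,0,0,0,0],
  [0.05,0.73,0,0,0,0],
  [0.05,0.73,0,0,0,0],
  [0.05,0.73,0,0,0,0],
  [0.05,0.73,0,0,0,0],
])

```text
clock: 17.15
tcp_pos: [0.4458, 0.1394, 0.1832]
orientation: [3.141, -0.002, 0.001]
contact_force: [1.3, 0.6, -1.9]
grip_width: 0.038
gripper_force: 50.6
```

>>> step_arm([
  [0.03,0.38,0,0,0,0],
  [0.03,0.38,0,0,0,0],
  [0.03,0.38,0,0,0,0],
  [0.03,0.38,0,0,0,0],
  [0.03,0.38,0,0,0,0],
])

```text
clock: 17.57
tcp_pos: [0.4623, 0.3471, 0.1828]
orientation: [3.141, -0.001, -0.0]
contact_force: [0.6, -0.5, -1.6]
grip_width: 0.038
gripper_force: 50.6
```

```bash
python3 - <<'E'
from h import *
o=r.get_obs(); print(o['tcp_pos'],o['orientation'],o['grip_width'],o['gripper_force'],o['joints'])
E
```

```text
[0.46230759 0.34706735 0.1828238 ] [ 3.14094366e+00 -1.16235308e-03 -2.55372215e-04] 0.038044197440908686 50.63352406024933 [-0.43889095  0.4171243  -0.39954618  1.8311777   0.19787286  0.93287997
 -2.49778347]
```

```bash
cat >> h.py <<'E'
def block(im,C,lo=(62,60,40)):
    h=cv2.cvtColor(im,cv2.COLOR_BGR2HSV); m=cv2.morphologyEx(cv2.inRange(h,lo,(85,255,255)),cv2.MORPH_OPEN,np.ones((3,3)))
    cs,hi=cv2.findContours(m,cv2.RETR_CCOMP,cv2.CHAIN_APPROX_NONE)
    i=max(range(len(cs)),key=lambda k:cv2.contourArea(cs[k])); W=lambda c:np.array([onz(C,*p,.022)[:2] for p in c[:,0]],np.float32)
    b=cv2.minAreaRect(W(cs[i])); print('outer',np.round(b[0],4),np.round(b[1],4),round(b[2],2),cv2.boundingRect(cs[i]))
    for k in range(len(cs)):
        if hi[0][k][3]==i and cv2.contourArea(cs[k])>150:
            w=W(cs[k]); e=cv2.fitEllipse(w); q=cv2.minEnclosingCircle(w); print('hole',cv2.boundingRect(cs[k]),np.round(e[0],4),np.round(e[1],4),np.round(q[0],4),round(2*q[1],4))
E
python3 - <<'E'
from h import *
im,C=snap('wrist','w16.png'); print(proj(C,[.468,.367,.022]),proj(C,[.55,.378,.022])); block(im,C)
t=cv2.imread('pics/top0.png'); t[:,:100]=0; t[:,170:]=0; block(t,cam('top'))
E
```

```text
(np.float64(260.2633686725468), np.float64(192.34810924786655)) (np.float64(246.3431218801322), np.float64(105.56275381163266))
outer [0.5177 0.3801] [0.1716 0.1114] 5.19 (173, 37, 137, 193)
hole (225, 164, 55, 49) [0.4717 0.3752] [0.0494 0.0525] [0.4719 0.375 ] 0.054
hole (202, 60, 80, 82) [0.5532 0.3824] [0.0703 0.0717] [0.5528 0.3823] 0.0732
hole (175, 53, 24, 11) [0.5909 0.4294] [0.0078 0.0218] [0.5908 0.4297] 0.0209
hole (272, 43, 23, 11) [0.5983 0.3445] [0.0074 0.0217] [0.5989 0.3445] 0.0196
outer [0.5151 0.3742] [0.1718 0.1049] 5.09 (114, 214, 44, 69)
hole (125, 256, 22, 22) [0.4675 0.3701] [0.0523 0.0539] [0.4677 0.3705] 0.0559
hole (120, 219, 29, 30) [0.551  0.3776] [0.0723 0.0743] [0.5509 0.3784] 0.0768
```

>>> step_arm([
  [0.013,0.0467,-0.02,0,0,0],
  [0.013,0.0467,-0.07,0,0,0],
  [0.013,0.0467,-0.11,0,0,0],
  [0.013,0.0467,-0.155,0,0,0],
  [0.013,0.0467,-0.155,0,0,0],
])

```text
clock: 18.03
tcp_pos: [0.4677, 0.3704, 0.0848]
orientation: [3.135, -0.0, -0.011]
contact_force: [0.1, -1.8, -1.9]
grip_width: 0.0381
gripper_force: 50.8
```

>>> step_arm([
  [0,0,0,0,0,0],
  [0,0,0,0,0,0],
  [0,0,0,0,0,0],
])

```text
clock: 18.28
tcp_pos: [0.4715, 0.3742, 0.092]
orientation: [-3.14, 0.001, -0.004]
contact_force: [0.5, -0.2, -1.3]
grip_width: 0.0379
gripper_force: 50.8
```

```bash
python3 - <<'E'
from h import *
im,C=snap('wrist','w17.png'); o=r.get_obs();t=o['tcp_pos']; print(t,o['orientation'],o['contact_force']); block(im,C); print((np.array([.470,.375,.0635])-t)/.6)
E
```

```text
[0.47155537 0.37424366 0.09201202] [-3.13943739e+00  1.35793623e-03 -4.05211724e-03] [ 0.62093129  0.54951947 -1.03944538]
outer [0.5174 0.374 ] [0.1701 0.1004] 5.21 (185, 20, 173, 256)
hole (222, 54, 109, 113) [0.5532 0.377 ] [0.0681 0.0683] [0.5534 0.3767] 0.0698
[-0.00259228  0.00126057 -0.04752004]
```

>>> step_arm([
  [-0.003,-0.008,0,0,0,0],
  [-0.003,-0.008,-0.01,0,0,0],
  [-0.003,-0.008,-0.03,0,0,0],
  [-0.003,-0.008,-0.045,0,0,0],
  [-0.003,-0.008,-0.047,0,0,0],
])

```text
clock: 18.75
tcp_pos: [0.4686, 0.3681, 0.0602]
orientation: [3.14, -0.001, -0.001]
contact_force: [0.0, -1.0, 2.7]
grip_width: 0.0378
gripper_force: 52.8
```

>>> step_arm([
  [0,0,0,0,0,0],
  [0,0,0,0,0,0],
  [0,0,0,0,0,0],
  [0,0,0,0,0,0],
])

```text
clock: 19.08
tcp_pos: [0.4686, 0.3687, 0.0617]
orientation: [3.142, -0.001, -0.0]
contact_force: [-0.1, 0.3, -1.0]
grip_width: 0.0378
gripper_force: 52.5
```

>>> step_arm([
  [0,0,0,0,0,0],
  [0,0,0,0,0,0],
  [0,0,0,0,0,0],
  [0,0,0,0,0,0],
], jaw=0.25)

```text
clock: 19.42
tcp_pos: [0.4689, 0.3688, 0.062]
orientation: [-3.141, 0.001, -0.001]
contact_force: [-0.0, -0.6, -0.0]
grip_width: 0.0643
gripper_force: 0.0
```

>>> step_arm([
  [0,0,0.03,0,0,0],
  [0,0,0.08,0,0,0],
  [0,0,0.13,0,0,0],
  [0,0,0.17,0,0,0],
  [0,0,0.17,0,0,0],
])

```text
clock: 19.83
tcp_pos: [0.471, 0.3711, 0.1693]
orientation: [-3.136, 0.001, -0.011]
contact_force: [-0.6, 0.5, 1.0]
grip_width: 0.0645
gripper_force: 0.0
```

>>> step_arm([
  [0,0,0,0,0,0],
  [0,0,0,0,0,0],
  [0,0,0,0,0,0],
])

```text
clock: 20.08
tcp_pos: [0.4681, 0.3679, 0.1624]
orientation: [3.14, -0.001, -0.003]
contact_force: [-0.2, -0.6, -1.2]
grip_width: 0.0641
gripper_force: 0.0
```

```bash
cat >> h.py <<'E'
def rows(im,u,half=50,step=6,thr=150,sat=45,w=60):
    h=cv2.cvtColor(im,cv2.COLOR_BGR2HSV); m=((h[:,:,2]>thr)&(h[:,:,1]<sat)); x0=int(u[0])-w
    for v in range(int(u[1])-half,int(u[1])+half,step):
        xs=np.nonzero(m[v,x0:x0+2*w])[0]; print(v,(xs.min()+x0,xs.max()+x0,len(xs)) if len(xs) else None,end='; ')
    print()
E
python3 - <<'E'
from h import *
im,C=snap('wrist','w18.png'); o=r.get_obs();t=o['tcp_pos']; print(t,o['orientation'],o['grip_width']); block(im,C)
u=proj(C,[.469,.369,.07]); print(u); rows(im,u)
E
```

```text
[0.46808095 0.36796746 0.16233387] [ 3.13990966e+00 -7.99207124e-04 -2.99513546e-03] 0.06386902336602146
outer [0.5174 0.3739] [0.1704 0.1007] 5.21 (202, 40, 132, 203)
hole (229, 63, 83, 87) [0.5532 0.3766] [0.0694 0.0696] [0.5535 0.3763] 0.0714
(np.float64(278.72996854084363), np.float64(220.4133148757662))
170 None; 176 None; 182 (np.int64(260), np.int64(285), 24); 188 (np.int64(259), np.int64(293), 35); 194 (np.int64(258), np.int64(298), 29); 200 (np.int64(253), np.int64(299), 37); 206 (np.int64(260), np.int64(298), 39); 212 (np.int64(257), np.int64(302), 23); 218 (np.int64(255), np.int64(304), 23); 224 (np.int64(255), np.int64(326), 29); 230 (np.int64(256), np.int64(326), 36); 236 (np.int64(236), np.int64(299), 37); 242 (np.int64(267), np.int64(291), 25); 248 None; 254 None; 260 None; 266 None;
```

Nipple stands in its well (top flange at pixel (279,220) as predicted). Now the reducer.

>>> step_arm([
  [-0.06,-0.95,0,0,0,0],
  [-0.06,-0.95,0,0,0,0],
  [-0.06,-0.95,0,0,0,0],
  [-0.06,-0.95,0,0,0,0],
  [-0.06,-0.95,0,0,0,0],
])

```text
clock: 20.55
tcp_pos: [0.4546, 0.1587, 0.1628]
orientation: [3.141, -0.0, -0.003]
contact_force: [1.3, -0.4, 0.5]
grip_width: 0.0643
gripper_force: 0.0
```

>>> step_arm([
  [-0.04,-0.6,0,0,0,0],
  [-0.04,-0.6,0,0,0,0],
  [-0.04,-0.6,0,0,0,0],
  [-0.04,-0.6,0,0,0,0],
  [-0.04,-0.6,0,0,0,0],
])

```text
clock: 20.97
tcp_pos: [0.4406, -0.0491, 0.1631]
orientation: [-3.142, 0.001, 0.002]
contact_force: [-0.1, -0.5, 0.7]
grip_width: 0.064
gripper_force: 0.0
```

>>> step_arm([
  [-0.01,-0.25,0,0,0,0],
  [-0.01,-0.25,0,0,0,0],
  [-0.01,-0.25,0,0,0,0],
  [-0.01,-0.25,0,0,0,0],
  [-0.01,-0.25,0,0,0,0],
])

```text
clock: 21.38
tcp_pos: [0.4341, -0.2033, 0.1629]
orientation: [3.14, -0.015, -0.002]
contact_force: [-0.3, -0.2, -0.3]
grip_width: 0.0637
gripper_force: 0.0
```

>>> step_arm([
  [0,0,0,0,0,0],
  [0,0,0,0,0,0],
  [0,0,0,0,0,0],
])

```text
clock: 21.63
tcp_pos: [0.4357, -0.1955, 0.1633]
orientation: [-3.141, -0.003, 0.001]
contact_force: [-0.2, -0.4, 1.0]
grip_width: 0.064
gripper_force: 0.0
```

```bash
python3 - <<'E'
from h import *
im,C=snap('wrist','w19.png'); o=r.get_obs();t=o['tcp_pos']; print(t,o['orientation'],o['grip_width'])
u=proj(C,[.433,-.207,.045]); print(u,proj(C,[.433,-.207,.01])); rows(im,u,half=60); rows(im,u,half=60,thr=120); print(blob(im,u,.045,C,rad=50,thr=150))
E
```

```text
[ 0.43590842 -0.19552541  0.16346171] [-3.14095393e+00 -3.30228516e-03  8.57088533e-04] 0.06427333353043342
(np.float64(293.71461513887124), np.float64(214.15108866463385)) (np.float64(292.2876493762568), np.float64(202.54307303810356))
154 None; 160 None; 166 None; 172 (np.int64(290), np.int64(309), 20); 178 (np.int64(281), np.int64(318), 38); 184 (np.int64(276), np.int64(323), 48); 190 (np.int64(273), np.int64(325), 52); 196 (np.int64(272), np.int64(326), 54); 202 (np.int64(273), np.int64(326), 48); 208 (np.int64(274), np.int64(324), 32); 214 (np.int64(278), np.int64(320), 25); 220 (np.int64(286), np.int64(316), 31); 226 (np.int64(296), np.int64(307), 12); 232 None; 238 None; 244 None; 250 None; 256 None; 262 (np.int64(253), np.int64(352), 5); 268 None; 
154 None; 160 None; 166 None; 172 (np.int64(289), np.int64(309), 21); 178 (np.int64(281), np.int64(319), 39); 184 (np.int64(276), np.int64(323), 48); 190 (np.int64(273), np.int64(326), 54); 196 (np.int64(272), np.int64(326), 55); 202 (np.int64(272), np.int64(326), 50); 208 (np.int64(274), np.int64(324), 33); 214 (np.int64(278), np.int64(320), 30); 220 (np.int64(285), np.int64(316), 32); 226 (np.int64(295), np.int64(307), 13); 232 None; 238 None; 244 None; 250 None; 256 None; 262 (np.int64(233), np.int64(352), 48); 268 (np.int64(233), np.int64(277), 42); 
((0.4461, -0.2113), 50.9, (np.float64(0.4467), np.float64(-0.2116)), array([46.1, 50.1]))
```

```bash
python3 - <<'E'
from h import *
C=cam('wrist'); t=r.get_obs()['tcp_pos']; print(t)
print(onz(C,299,197.5,.01),onz(C,301.3,212.5,.045), onz(C,299.5,170,.01))
h=cv2.cvtColor(cv2.imread('pics/w19.png'),cv2.COLOR_BGR2HSV)[:,:,2]
for v in (204,208,212,216,220): print(v,h[v,272:328].tolist())
E
```

```text
[ 0.43590842 -0.19552541  0.16346171]
[ 0.43831336 -0.21348813  0.01      ] [ 0.43468176 -0.21356736  0.045     ] [ 0.4653234  -0.21341662  0.01      ]
204 [146, 214, 195, 194, 212, 204, 160, 163, 163, 166, 166, 163, 167, 150, 181, 253, 255, 253, 252, 252, 254, 255, 255, 252, 81, 30, 42, 44, 50, 44, 50, 52, 49, 44, 38, 20, 88, 237, 255, 255, 251, 252, 252, 252, 252, 248, 230, 235, 236, 243, 249, 253, 255, 251, 95, 76]
208 [52, 75, 152, 192, 188, 191, 197, 188, 151, 153, 155, 156, 141, 210, 255, 252, 251, 252, 253, 255, 254, 42, 43, 54, 60, 56, 55, 59, 57, 54, 47, 48, 50, 52, 50, 62, 61, 51, 65, 187, 255, 254, 251, 251, 251, 252, 251, 239, 230, 242, 246, 242, 157, 68, 84, 85]
212 [62, 59, 55, 52, 123, 182, 182, 188, 172, 151, 145, 139, 147, 236, 255, 252, 252, 252, 253, 255, 252, 121, 56, 44, 54, 58, 54, 51, 55, 54, 57, 66, 61, 61, 61, 51, 78, 125, 126, 135, 243, 255, 252, 252, 252, 252, 252, 243, 240, 208, 82, 60, 73, 84, 82, 82]
216 [64, 59, 59, 60, 55, 56, 41, 116, 184, 176, 180, 170, 144, 167, 245, 255, 252, 252, 252, 252, 255, 255, 223, 221, 231, 219, 175, 136, 97, 81, 100, 113, 130, 155, 147, 141, 132, 133, 223, 255, 255, 252, 252, 253, 255, 255, 246, 45, 65, 68, 72, 72, 81, 87, 89, 94]
220 [63, 64, 62, 57, 57, 60, 57, 56, 59, 56, 49, 46, 84, 148, 167, 209, 255, 255, 253, 251, 251, 251, 252, 253, 255, 255, 243, 218, 214, 221, 224, 213, 211, 243, 255, 255, 255, 251, 251, 252, 252, 254, 255, 255, 172, 56, 74, 76, 73, 70, 73, 73, 86, 94, 93, 95]
```

>>> step_arm([
  [0.002,-0.03,-0.06,0,0,0],
  [0.002,-0.03,-0.11,0,0,0],
  [0.002,-0.03,-0.16,0,0,0],
  [0.002,-0.03,-0.198,0,0,0],
  [0.002,-0.03,-0.198,0,0,0],
])

```text
clock: 22.1
tcp_pos: [0.4345, -0.2127, 0.0413]
orientation: [-3.138, -0.003, 0.011]
contact_force: [-0.6, 0.2, -0.4]
grip_width: 0.0642
gripper_force: 0.0
```

>>> step_arm([
  [0,0,0,0,0,0],
  [0,0,0,0,0,0],
  [0,0,0,0,0,0],
  [0,0,0,0,0,0],
])

```text
clock: 22.43
tcp_pos: [0.4381, -0.2154, 0.0465]
orientation: [3.141, -0.001, 0.004]
contact_force: [0.6, 0.4, -0.7]
grip_width: 0.0641
gripper_force: 0.0
```

```bash
python3 - <<'E'
from h import *
im,C=snap('wrist','w20.png'); o=r.get_obs();t=o['tcp_pos']; print(t,o['orientation'],o['contact_force'])
u=proj(C,[.437,-.2135,.045]); print(u); rows(im,u,half=72,step=5,w=70)
E
```

```text
[ 0.43789337 -0.21542832  0.04631102] [ 3.14057446e+00 -8.87690854e-04  3.83043422e-03] [-0.04515229 -0.11492466 -0.52767135]
(np.float64(276.27968413892427), np.float64(287.0234739474222))
215 (np.int64(257), np.int64(298), 42); 220 (np.int64(250), np.int64(306), 57); 225 (np.int64(245), np.int64(311), 67); 230 (np.int64(241), np.int64(315), 73); 235 (np.int64(238), np.int64(318), 80); 240 (np.int64(236), np.int64(319), 83); 245 (np.int64(236), np.int64(320), 84); 250 (np.int64(235), np.int64(321), 86); 255 (np.int64(235), np.int64(321), 87); 260 (np.int64(237), np.int64(320), 84); 265 (np.int64(206), np.int64(318), 75); 270 (np.int64(206), np.int64(315), 66); 275 (np.int64(206), np.int64(311), 45); 280 (np.int64(249), np.int64(306), 32); 285 (np.int64(248), np.int64(306), 32); 290 (np.int64(248), np.int64(306), 40); 295 (np.int64(249), np.int64(305), 39); 300 (np.int64(252), np.int64(302), 35); 305 (np.int64(256), np.int64(298), 43); 310 (np.int64(235), np.int64(290), 29); 315 (np.int64(235), np.int64(235), 1); 320 (np.int64(234), np.int64(234), 1); 325 (np.int64(232), np.int64(233), 2); 330 (np.int64(231), np.int64(232), 2); 335 (np.int64(230), np.int64(231), 2); 340 (np.int64(229), np.int64(230), 2); 345 (np.int64(228), np.int64(229), 2); 350 (np.int64(227), np.int64(227), 1); 355 (np.int64(225), np.int64(227), 3);
```

>>> step_arm([
  [0,0.003,-0.002,0,0,0],
  [0,0.003,-0.002,0,0,0],
  [0,0.003,-0.002,0,0,0],
])

```text
clock: 22.73
tcp_pos: [0.437, -0.2133, 0.044]
orientation: [3.141, -0.001, 0.001]
contact_force: [1.1, 0.6, -0.2]
grip_width: 0.0645
gripper_force: 0.0
```

>>> step_arm([
  [0,0,0,0,0,0],
  [0,0,0,0,0,0],
  [0,0,0,0,0,0],
  [0,0,0,0,0,0],
  [0,0,0,0,0,0],
], jaw=0.9, squeeze=50)

```text
clock: 23.15
tcp_pos: [0.4369, -0.2133, 0.0441]
orientation: [3.142, -0.001, -0.0]
contact_force: [-0.3, 1.0, 5.0]
grip_width: 0.0259
gripper_force: 48.7
```

>>> step_arm([
  [0,0,0.03,0,0,0],
  [0,0,0.08,0,0,0],
  [0,0,0.13,0,0,0],
  [0,0,0.19,0,0,0],
  [0,0.04,0.23,0,0,0],
])

```text
clock: 23.57
tcp_pos: [0.4373, -0.1934, 0.1845]
orientation: [3.139, -0.011, 0.004]
contact_force: [1.8, -0.9, -1.3]
grip_width: 0.0257
gripper_force: 49.5
```

```bash
python3 - <<'E'
from h import *
im,C=snap('wrist','w21.png'); o=r.get_obs();t=o['tcp_pos']; print(t,o['orientation'],o['grip_width'],o['contact_force'])
u=proj(C,t); print(u); rows(im,u,half=72,step=6,w=70)
E
```

```text
[ 0.43976367 -0.18653882  0.18782049] [ 3.14072597e+00 -1.42482534e-04  1.16224741e-02] 0.025790687429251256 [1.64519136 3.60621924 1.59692516]
(np.float64(265.71392056295855), np.float64(286.1967186284194))
214 (np.int64(262), np.int64(302), 41); 220 (np.int64(252), np.int64(311), 60); 226 (np.int64(246), np.int64(316), 69); 232 (np.int64(242), np.int64(320), 76); 238 (np.int64(240), np.int64(323), 82); 244 (np.int64(239), np.int64(324), 85); 250 (np.int64(238), np.int64(325), 87); 256 (np.int64(239), np.int64(325), 70); 262 (np.int64(240), np.int64(323), 54); 268 (np.int64(241), np.int64(322), 61); 274 (np.int64(239), np.int64(323), 67); 280 (np.int64(238), np.int64(325), 47); 286 (np.int64(236), np.int64(326), 42); 292 (np.int64(234), np.int64(328), 43); 298 (np.int64(242), np.int64(319), 31); 304 (np.int64(258), np.int64(304), 47); 310 (np.int64(267), np.int64(295), 29); 316 None; 322 None; 328 None; 334 (np.int64(247), np.int64(315), 2); 340 None; 346 None; 352 None;
```

>>> step_arm([
  [0.189,0.94,0,0,0,0],
  [0.189,0.94,0,0,0,0],
  [0.189,0.94,0,0,0,0],
  [0.189,0.94,0,0,0,0],
  [0.189,0.94,0,0,0,0],
])

```text
clock: 24.03
tcp_pos: [0.4775, 0.0168, 0.1814]
orientation: [3.141, -0.001, -0.001]
contact_force: [1.6, 0.1, -1.9]
grip_width: 0.0254
gripper_force: 49.6
```

>>> step_arm([
  [0.12,0.59,0,0,0,0],
  [0.12,0.59,0,0,0,0],
  [0.12,0.59,0,0,0,0],
  [0.12,0.59,0,0,0,0],
  [0.12,0.59,0,0,0,0],
])

```text
clock: 24.45
tcp_pos: [0.5191, 0.2209, 0.1811]
orientation: [3.141, -0.001, -0.002]
contact_force: [1.0, -0.4, -1.0]
grip_width: 0.0256
gripper_force: 49.6
```

>>> step_arm([
  [0.05,0.22,0,0,0,0],
  [0.05,0.22,0,0,0,0],
  [0.05,0.22,0,0,0,0],
  [0.05,0.22,0,0,0,0],
  [0.05,0.22,0,0,0,0],
])

```text
clock: 24.87
tcp_pos: [0.5479, 0.3561, 0.1807]
orientation: [-3.139, -0.009, 0.003]
contact_force: [-0.3, 0.4, -2.0]
grip_width: 0.0256
gripper_force: 49.7
```

>>> step_arm([
  [0,0,0,0,0,0],
  [0,0,0,0,0,0],
  [0,0,0,0,0,0],
  [0,0,0,0,0,0],
])

```text
clock: 25.2
tcp_pos: [0.5499, 0.3491, 0.1817]
orientation: [3.141, -0.004, 0.0]
contact_force: [-0.3, -0.7, -1.2]
grip_width: 0.0255
gripper_force: 49.7
```

```bash
python3 - <<'E'
from h import *
o=r.get_obs();t=o['tcp_pos']; print(t,o['orientation'],o['grip_width'],o['joints'])
print((np.array([.5533,.3768,.0545])-t)/.6)
E
```

```text
[0.54992721 0.34912039 0.18174736] [ 3.14051109e+00 -4.30928239e-03  1.19793652e-04] 0.025546003569141235 [-0.39404924  0.52760776 -0.3730119   1.6539304   0.22050085  1.0023318
 -2.41384723]
[ 0.00562131  0.04613268 -0.21207893]
```

>>> step_arm([
  [0.0055,0.046,-0.02,0,0,0],
  [0.0055,0.046,-0.07,0,0,0],
  [0.0055,0.046,-0.12,0,0,0],
  [0.0055,0.046,-0.155,0,0,0],
  [0.0055,0.046,-0.155,0,0,0],
])

```text
clock: 25.62
tcp_pos: [0.5505, 0.3752, 0.0838]
orientation: [3.136, -0.002, -0.01]
contact_force: [0.0, -1.5, -2.3]
grip_width: 0.0253
gripper_force: 49.7
```

>>> step_arm([
  [0,0,0,0,0,0],
  [0,0,0,0,0,0],
  [0,0,0,0,0,0],
  [0,0,0,0,0,0],
])

```text
clock: 25.95
tcp_pos: [0.5539, 0.3793, 0.0908]
orientation: [-3.14, 0.002, -0.004]
contact_force: [0.6, 0.6, -1.7]
grip_width: 0.0256
gripper_force: 49.7
```

```bash
python3 - <<'E'
from h import *
o=r.get_obs();t=o['tcp_pos']; print(t,o['orientation'],o['contact_force'])
print((np.array([.5533,.3768,.0545])-t)/.6)
E
```

```text
[0.55389911 0.37926053 0.09083735] [-3.13967827e+00  1.62113425e-03 -4.13837068e-03] [ 0.61934737  0.60256467 -1.71945912]
[-0.00099852 -0.00410088 -0.06056224]
```

>>> step_arm([
  [-0.001,-0.003,-0.015,0,0,0],
  [-0.001,-0.003,-0.03,0,0,0],
  [-0.001,-0.003,-0.045,0,0,0],
  [-0.001,-0.003,-0.056,0,0,0],
  [-0.001,-0.003,-0.056,0,0,0],
])

```text
clock: 26.37
tcp_pos: [0.5518, 0.3765, 0.0538]
orientation: [3.14, -0.001, -0.002]
contact_force: [-0.4, 0.5, -1.5]
grip_width: 0.0256
gripper_force: 50.3
```

>>> step_arm([
  [0,0,0,0,0,0],
  [0,0,0,0,0,0],
  [0,0,0,0,0,0],
  [0,0,0,0,0,0],
])

```text
clock: 26.7
tcp_pos: [0.5522, 0.3768, 0.055]
orientation: [3.141, -0.001, -0.0]
contact_force: [0.3, 0.2, -1.4]
grip_width: 0.0259
gripper_force: 50.3
```

>>> step_arm([
  [0,0,-0.0012,0,0,0],
  [0,0,-0.0012,0,0,0],
  [0,0,-0.0012,0,0,0],
])

```text
clock: 26.95
tcp_pos: [0.5522, 0.3768, 0.0544]
orientation: [3.142, -0.001, -0.0]
contact_force: [0.8, -0.0, -1.9]
grip_width: 0.0257
gripper_force: 50.3
```

>>> step_arm([
  [0,0,0,0,0,0],
  [0,0,0,0,0,0],
  [0,0,0,0,0,0],
  [0,0,0,0,0,0],
], jaw=0.4)

```text
clock: 27.28
tcp_pos: [0.5524, 0.377, 0.0547]
orientation: [-3.141, 0.001, -0.001]
contact_force: [0.5, -0.1, 0.0]
grip_width: 0.0512
gripper_force: 0.0
```

>>> step_arm([
  [0,0,0.03,0,0,0],
  [0,0,0.08,0,0,0],
  [0,0,0.14,0,0,0],
  [0,0,0.19,0,0,0],
  [0,0,0.19,0,0,0],
])

```text
clock: 27.7
tcp_pos: [0.5552, 0.3797, 0.1759]
orientation: [-3.134, 0.001, -0.014]
contact_force: [0.4, 1.5, 0.1]
grip_width: 0.051
gripper_force: 0.0
```

>>> step_arm([
  [-0.05,0,0,0,0,0],
  [-0.05,0,0,0,0,0],
  [-0.05,0,0,0,0,0],
  [-0.05,0,0,0,0,0],
])

```text
clock: 28.03
tcp_pos: [0.5224, 0.3768, 0.1685]
orientation: [3.142, -0.0, 0.001]
contact_force: [0.4, -0.6, -0.8]
grip_width: 0.0511
gripper_force: 0.0
```

```bash
python3 - <<'E'
from h import *
im,C=snap('wrist','w22.png'); o=r.get_obs();t=o['tcp_pos']; print(t,o['orientation'])
for n,p in [('red top',[.553,.377,.055]),('red flange',[.553,.377,.02]),('nip',[.469,.369,.07])]:
    u=proj(C,p); print(n,np.round(u,1)); 
    if n!='red flange': rows(im,u,half=42,w=48)
E
```

```text
[0.52285246 0.3766452  0.16833608] [ 3.14143174e+00 -1.68199482e-03  6.89076701e-04]
red top [280.1 177.7]
135 None; 141 (np.int64(254), np.int64(292), 27); 147 (np.int64(250), np.int64(298), 46); 153 (np.int64(247), np.int64(304), 55); 159 (np.int64(248), np.int64(308), 60); 165 (np.int64(247), np.int64(309), 54); 171 (np.int64(244), np.int64(310), 42); 177 (np.int64(254), np.int64(309), 30); 183 (np.int64(257), np.int64(306), 27); 189 (np.int64(266), np.int64(302), 34); 195 (np.int64(272), np.int64(295), 24); 201 (np.int64(268), np.int64(286), 19); 207 None; 213 None; 
red flange [280.2 169.9]
nip [289.5 277.5]
235 (np.int64(272), np.int64(298), 26); 241 (np.int64(268), np.int64(304), 32); 247 (np.int64(264), np.int64(306), 29); 253 (np.int64(271), np.int64(306), 15); 259 (np.int64(283), np.int64(302), 20); 265 (np.int64(273), np.int64(308), 36); 271 (np.int64(269), np.int64(329), 22); 277 (np.int64(268), np.int64(313), 23); 283 (np.int64(268), np.int64(312), 29); 289 (np.int64(271), np.int64(309), 28); 295 (np.int64(278), np.int64(301), 24); 301 None; 307 None; 313 None;
```

Reducer stands in its well where predicted. On the way to the clamp, measure the tray.

>>> step_arm([
  [0.02,-0.3,0.12,0,0,0],
  [0.02,-0.3,0.12,0,0,0],
  [0.02,-0.3,0.12,0,0,0],
  [0.02,-0.3,0.12,0,0,0],
  [0.02,-0.3,0.12,0,0,0],
])

```text
clock: 28.5
tcp_pos: [0.5359, 0.1922, 0.2416]
orientation: [3.14, -0.008, 0.002]
contact_force: [0.6, -1.1, 0.1]
grip_width: 0.0514
gripper_force: 0.0
```

>>> step_arm([
  [0,0,0,0,0,0],
  [0,0,0,0,0,0],
  [0,0,0,0,0,0],
  [0,0,0,0,0,0],
])

```text
clock: 28.83
tcp_pos: [0.5339, 0.1983, 0.2399]
orientation: [-3.141, -0.002, 0.001]
contact_force: [0.5, 1.6, 0.2]
grip_width: 0.0514
gripper_force: 0.0
```

```bash
python3 - <<'E'
from h import *
im,C=snap('wrist','w23.png'); o=r.get_obs();t=o['tcp_pos']; print(t,o['orientation'])
h=cv2.cvtColor(im,cv2.COLOR_BGR2HSV); m=cv2.morphologyEx(cv2.inRange(h,(22,120,90),(35,255,255)),cv2.MORPH_OPEN,np.ones((3,3)))
cs,_=cv2.findContours(m,0,1); c=max(cs,key=cv2.contourArea); print(cv2.boundingRect(c))
w=np.array([onz(C,*p,.026)[:2] for p in c[:,0]],np.float32); b=cv2.minAreaRect(w); print(b, cv2.boxPoints(b).round(3).tolist())
E
```

```text
[0.53377268 0.19844599 0.23976299] [-3.14117360e+00 -2.77601391e-03  1.81470238e-03]
(221, 74, 129, 182)
((0.5497412085533142, 0.19890394806861877), (0.1334538757801056, 0.20293651521205902), 85.46160888671875) [[0.4429999887943268, 0.14000000059604645], [0.6460000276565552, 0.12399999797344208], [0.656000018119812, 0.25699999928474426], [0.45399999618530273, 0.27300000190734863]]
```

>>> step_arm([
  [-0.16,-0.83,-0.05,0,0,0],
  [-0.16,-0.83,-0.05,0,0,0],
  [-0.16,-0.83,-0.05,0,0,0],
  [-0.16,-0.83,-0.05,0,0,0],
  [-0.16,-0.83,-0.05,0,0,0],
], jaw=0)

```text
clock: 29.3
tcp_pos: [0.4943, -0.0077, 0.2276]
orientation: [-3.141, -0.003, 0.001]
contact_force: [1.4, 0.1, 0.6]
grip_width: 0.0855
gripper_force: 0.0
```

>>> step_arm([
  [-0.1,-0.5,-0.04,0,0,0],
  [-0.1,-0.5,-0.04,0,0,0],
  [-0.1,-0.5,-0.04,0,0,0],
  [-0.1,-0.5,-0.04,0,0,0],
  [-0.1,-0.5,-0.04,0,0,0],
])

```text
clock: 29.72
tcp_pos: [0.454, -0.2117, 0.2114]
orientation: [-3.141, -0.003, 0.0]
contact_force: [0.3, 0.2, 0.2]
grip_width: 0.0852
gripper_force: 0.0
```

>>> step_arm([
  [-0.03,-0.16,-0.03,0,0,0],
  [-0.03,-0.16,-0.03,0,0,0],
  [-0.03,-0.16,-0.03,0,0,0],
  [-0.03,-0.16,-0.03,0,0,0],
  [-0.03,-0.16,-0.03,0,0,0],
])

```text
clock: 30.13
tcp_pos: [0.4364, -0.3067, 0.193]
orientation: [-3.14, 0.001, 0.002]
contact_force: [0.5, 0.9, 0.4]
grip_width: 0.0853
gripper_force: 0.0
```

>>> step_arm([
  [0,0,0,0,0,0],
  [0,0,0,0,0,0],
  [0,0,0,0,0,0],
  [0,0,0,0,0,0],
])

```text
clock: 30.47
tcp_pos: [0.4368, -0.3058, 0.194]
orientation: [-3.142, -0.003, -0.001]
contact_force: [-0.4, -0.1, 0.1]
grip_width: 0.0851
gripper_force: 0.0
```

```bash
python3 - <<'E'
from h import *
im,C=snap('wrist','w24.png'); o=r.get_obs();t=o['tcp_pos']; print(t,o['orientation'],o['joints'])
h=cv2.cvtColor(im,cv2.COLOR_BGR2HSV); u=proj(C,[.43,-.308,.01]); print(u)
m=((h[:,:,2]>140)&(h[:,:,1]<60)).astype(np.uint8); k=np.zeros_like(m); cv2.circle(k,(int(u[0]),int(u[1])),75,1,-1); m&=k
m[int(proj(C,[.385,-.3,0])[1]):]=0
cs,_=cv2.findContours(m,0,1); c=max(cs,key=cv2.contourArea); x,y,w,hh=cv2.boundingRect(c); print((x,y,w,hh),cv2.contourArea(c))
W=np.array([onz(C,*p,.012)[:2] for p in c[:,0]],np.float32); print(cv2.minAreaRect(W))
for row in m[y-2:y+hh+2:2, x-2:x+w+2:1]: print(''.join('.#'[i] for i in row))
E
```

```text
[ 0.43664434 -0.30613667  0.19407099] [3.14154501e+00 1.66752824e-03 6.29829310e-04] [ 0.58339758  0.307337   -0.10698167  1.94081511  0.04122533  0.89512741
 -1.11412133]
(np.float64(282.4979103895404), np.float64(198.14571842297028))
(246, 159, 78, 67) 2922.0
((0.4332534372806549, -0.313677042722702), (0.05807583034038544, 0.09544283896684647), 26.845924377441406)
..................................................................................
.........................................................####.....................
........................................................#####............#####....
.........................................................#####.........########...
.........................................................#####........##########..
..........................................................#####......###########..
..........................................................#####....############...
..........................................########.........##################.....
.........................................############.#############
[... 1556 characters left out ...]
############........................
.....#####################################################........................
........################################################..........................
.........##############################################...........................
................#####################################.............................
...................###############################................................
.......................########################...................................
............................##############........................................
..................................................................................
```

Clamp found: ring hole at pixel (278,200), hinge at (248,205), wing nut at (313,163); its long axis runs almost along −y. Turning the gripper so that it closes along its x axis.

>>> step_arm([
  [-0.016,0.002,0,0,0,0.558],
  [-0.016,0.002,0,0,0,0.558],
  [-0.016,0.002,0,0,0,0.558],
  [-0.016,0.002,0,0,0,0.558],
  [-0.016,0.002,0,0,0,0.558],
])

```text
clock: 30.93
tcp_pos: [0.4267, -0.3055, 0.1941]
orientation: [2.986, 0.975, 0.0]
contact_force: [-0.4, -1.4, 0.3]
grip_width: 0.0855
gripper_force: 0.0
```

>>> step_arm([
  [0,0,0,0,0,0.36],
  [0,0,0,0,0,0.36],
  [0,0,0,0,0,0.36],
  [0,0,0,0,0,0.36],
  [0,0,0,0,0,0.36],
])

```text
clock: 31.35
tcp_pos: [0.4267, -0.3055, 0.194]
orientation: [2.542, 1.846, 0.0]
contact_force: [-0.2, -0.7, 0.1]
grip_width: 0.0853
gripper_force: 0.0
```

>>> step_arm([
  [0,0,0,0,0,0.16],
  [0,0,0,0,0,0.16],
  [0,0,0,0,0,0.16],
  [0,0,0,0,0,0.16],
  [0,0,0,0,0,0.16],
])

```text
clock: 31.77
tcp_pos: [0.4267, -0.3056, 0.194]
orientation: [2.005, 2.418, 0.0]
contact_force: [0.6, 0.8, -0.3]
grip_width: 0.085
gripper_force: 0.0
```

>>> step_arm([
  [0,0,0,0,0,0],
  [0,0,0,0,0,0],
  [0,0,0,0,0,0],
])

```text
clock: 32.02
tcp_pos: [0.4266, -0.3057, 0.1939]
orientation: [2.014, 2.411, -0.0]
contact_force: [-0.2, -0.6, 0.1]
grip_width: 0.085
gripper_force: 0.0
```

```bash
python3 - <<'E'
from h import *
im,C=snap('wrist','w25.png'); o=r.get_obs();t=o['tcp_pos']; M=R.from_rotvec(o['orientation']).as_matrix(); print(t,M.round(3).tolist(),o['joints'])
h=cv2.cvtColor(im,cv2.COLOR_BGR2HSV); u=proj(C,[.427,-.305,.01]); print(u)
m=((h[:,:,2]>140)&(h[:,:,1]<60)).astype(np.uint8); x,y=int(u[0]),int(u[1])
for row in m[y-55:y+55:3, x-45:x+60:2]: print(''.join('.#'[i] for i in row))
E
```

```text
[ 0.4266053  -0.30568729  0.19386179] [[-0.179, 0.984, -0.0], [0.984, 0.179, -0.0], [-0.0, -0.0, -1.0]] [ 0.85746132  0.32309059 -0.42602282  1.9419957   0.16696555  0.91046283
  0.5275652 ]
(np.float64(280.97584560653246), np.float64(189.91887000999995))
.#......#............................................
.....................................................
..#..................................................
.#...................................................
...#.#...............................................
##..##...............................................
.#...................................................
.##..................................................
...#.................####............................
..................###########........................
.......#..........###########........................
..#..............###############.....................
...............########.##########...................
..............#########..##########..................
#...#........#########....##########.................
............#######..........#####
[... 453 characters left out ...]
.............#########...#############..............
................#######...###########................
..................#####...#####.####.................
...................####...#####.####....#............
.................#########################...........
.................#########.#########.................
...................#####...####.####.................
....................###..........#####...............
...#..............................#####..............
...................................#.................
.....................................................
.....................................................
.....................................................
```

>>> step_arm([
  [0.0055,0.0035,-0.06,0,0,0],
  [0.0055,0.0035,-0.12,0,0,0],
  [0.0055,0.0035,-0.18,0,0,0],
  [0.0055,0.0035,-0.23,0,0,0],
  [0.0055,0.0035,-0.25,0,0,0],
])

```text
clock: 32.48
tcp_pos: [0.4277, -0.3024, 0.0402]
orientation: [-2.009, -2.408, 0.001]
contact_force: [-1.1, 0.6, -0.5]
grip_width: 0.0853
gripper_force: 0.0
```

>>> step_arm([
  [0,0,0,0,0,0],
  [0,0,0,0,0,0],
  [0,0,0,0,0,0],
])

```text
clock: 32.73
tcp_pos: [0.4312, -0.3044, 0.0456]
orientation: [2.01, 2.411, 0.001]
contact_force: [0.1, -0.2, -0.4]
grip_width: 0.0858
gripper_force: 0.0
```

```bash
python3 - <<'E'
from h import *
im,C=snap('wrist','w26.png'); o=r.get_obs();t=o['tcp_pos']; print(t)
h=cv2.cvtColor(im,cv2.COLOR_BGR2HSV); u=proj(C,[.430,-.3035,.02]); print(u)
m=((h[:,:,2]>140)&(h[:,:,1]<60)).astype(np.uint8); x,y=int(u[0]),int(u[1])
for row in m[y-80:y+90:6, x-110:x+110:4]: print(''.join('.#'[i] for i in row))
print((np.array([.430,-.3035,.016])-t)/.6)
E
```

```text
[ 0.431264   -0.30451251  0.04578268]
(np.float64(277.91899333459907), np.float64(257.9468396157297))
.....#.................................................
#........##............................................
.........#....#........................................
...........#.............####..........................
......................##########.......................
.....................############......................
....................###############....................
..........#........#######..#########..................
..##..............########..##########.................
...........#.....########.....########.................
..#.......#.....######...........######................
................#####.............#####................
...##...#.......#####.............######...............
..#.............######...........#######...............
................#######.........#######................
................###########..##########................
.................##########..###########...............
..................#########..############..............
....................#######..##########................
..........#...........#####...########.................
.....................######################............
.....................######...########.................
.......................####...###..#####...............
.........................##.........####...............
.......................................................
.......................................................
........#..............................................
.......................................................
.......................................................
[-0.00210666  0.00168752 -0.04963781]
```

>>> step_arm([
  [-0.002,0.0067,-0.02,0,0,0],
  [-0.002,0.0067,-0.035,0,0,0],
  [-0.002,0.0067,-0.046,0,0,0],
  [-0.002,0.0067,-0.048,0,0,0],
  [-0.002,0.0067,-0.048,0,0,0],
])

```text
clock: 33.2
tcp_pos: [0.4286, -0.2998, 0.015]
orientation: [-2.011, -2.413, 0.0]
contact_force: [-0.3, -0.0, 1.1]
grip_width: 0.0853
gripper_force: 0.0
```

>>> step_arm([
  [0,0,0,0,0,0],
  [0,0,0,0,0,0],
  [0,0,0,0,0,0],
])

```text
clock: 33.45
tcp_pos: [0.4289, -0.2999, 0.0154]
orientation: [2.011, 2.413, 0.0]
contact_force: [0.9, -0.8, -0.8]
grip_width: 0.0857
gripper_force: 0.0
```

>>> step_arm([
  [0,0,0,0,0,0],
  [0,0,0,0,0,0],
  [0,0,0,0,0,0],
  [0,0,0,0,0,0],
  [0,0,0,0,0,0],
], jaw=0.7, squeeze=35)

```text
clock: 33.87
tcp_pos: [0.4287, -0.2998, 0.0154]
orientation: [2.011, 2.413, -0.0]
contact_force: [-1.3, 0.1, 5.2]
grip_width: 0.0553
gripper_force: 36.8
```

>>> step_arm([
  [0,0,0.02,0,0,0],
  [0,0,0.07,0,0,0],
  [0,0,0.13,0,0,0],
  [0,0,0.19,0,0,0],
  [0,0.04,0.22,0,0,0],
])

```text
clock: 34.28
tcp_pos: [0.4299, -0.2804, 0.1516]
orientation: [2.014, 2.402, -0.001]
contact_force: [0.9, -0.6, 0.7]
grip_width: 0.0554
gripper_force: 37.7
```

```bash
python3 - <<'E'
from h import *
im,C=snap('wrist','w27.png'); o=r.get_obs();t=o['tcp_pos']; print(t,o['grip_width'],o['contact_force'])
h=cv2.cvtColor(im,cv2.COLOR_BGR2HSV); u=proj(C,t); print(u)
m=((h[:,:,2]>140)&(h[:,:,1]<60)).astype(np.uint8); x,y=int(u[0]),int(u[1])
for row in m[y-100:y+90:7, x-120:x+120:4]: print(''.join('.#'[i] for i in row))
E
```

```text
[ 0.43154613 -0.27307305  0.15328027] 0.05504218487327473 [0.41922429 5.85699063 0.85129887]
(np.float64(285.5064977084746), np.float64(273.34698248233536))
................#........................................##.
........#................................................#..
...........#...#........................................####
.............#........................................#.####
.....#.#................................................#...
......#.....................................................
............................##..............................
............................####............................
.............#..........##.########.........................
.......................##############.......................
.......................################.....................
....................#########.###########...................
...................#########...###########..................
......##.........###########...###########..................
................########...........########.................
................######...............######.................
................#######..............#######........##......
................########...........########..........##.....
##.......##.....###########.....#####.#####.....###...##....
..........#......#####.#####...#####.######.....#...........
..................######........##.#######..................
...................#########...#############................
..............#......#######...###########..#...............
........................#####...#############...............
......................#####################.................
........................#####..###########..................
.........................###....###....####.................
..............................#.............................
```

Clamp held level. Carrying it to the tray.

>>> step_arm([
  [0.143,0.815,0,0,0,-0.083],
  [0.143,0.815,0,0,0,-0.083],
  [0.143,0.815,0,0,0,-0.083],
  [0.143,0.815,0,0,0,-0.083],
  [0.143,0.815,0,0,0,-0.083],
])

```text
clock: 34.75
tcp_pos: [0.4634, -0.0746, 0.1475]
orientation: [2.308, 2.131, -0.0]
contact_force: [0.6, -0.5, 0.1]
grip_width: 0.0552
gripper_force: 37.6
```

>>> step_arm([
  [0.085,0.47,0,0,0,0],
  [0.085,0.47,0,0,0,0],
  [0.085,0.47,0,0,0,0],
  [0.085,0.47,0,0,0,0],
  [0.085,0.47,0,0,0,0],
])

```text
clock: 35.17
tcp_pos: [0.5004, 0.1305, 0.1474]
orientation: [2.308, 2.132, -0.0]
contact_force: [0.6, -0.8, -1.0]
grip_width: 0.055
gripper_force: 37.6
```

>>> step_arm([
  [0.025,0.12,0,0,0,0],
  [0.025,0.12,0,0,0,0],
  [0.025,0.12,0,0,0,0],
  [0.025,0.12,0,0,0,0],
  [0.025,0.12,0,0,0,0],
])

```text
clock: 35.58
tcp_pos: [0.5153, 0.1996, 0.1468]
orientation: [2.308, 2.131, -0.002]
contact_force: [0.3, -0.9, -1.2]
grip_width: 0.0549
gripper_force: 37.6
```

>>> step_arm([
  [0,0,0,0,0,0],
  [0,0,0,0,0,0],
  [0,0,0,0,0,0],
])

```text
clock: 35.83
tcp_pos: [0.5159, 0.1989, 0.1471]
orientation: [2.31, 2.129, -0.001]
contact_force: [-1.0, -0.1, -1.1]
grip_width: 0.0553
gripper_force: 37.6
```

```bash
python3 - <<'E'
from h import *
o=r.get_obs();t=o['tcp_pos']; print(t,R.from_rotvec(o['orientation']).as_matrix()[:,1],o['grip_width'],o['joints'])
print((np.array([.5166,.2117,.02])-t)/.6)
E
```

```text
[0.51591402 0.19893283 0.14707395] [ 9.96674551e-01 -8.14852129e-02  1.39556978e-05] 0.0553128731446462 [-0.06882026  0.44554942 -0.51989297  1.91184682  0.2876767   0.85805187
 -0.81839451]
[ 0.0011433   0.02127861 -0.21178991]
```

>>> step_arm([
  [0.001,0.021,-0.04,0,0,0],
  [0.001,0.021,-0.09,0,0,0],
  [0.001,0.021,-0.13,0,0,0],
  [0.001,0.021,-0.155,0,0,0],
  [0.001,0.021,-0.155,0,0,0],
])

```text
clock: 36.25
tcp_pos: [0.5144, 0.2111, 0.051]
orientation: [-2.308, -2.129, 0.009]
contact_force: [0.2, -0.7, -0.7]
grip_width: 0.0551
gripper_force: 37.6
```

>>> step_arm([
  [0,0,0,0,0,0],
  [0,0,0,0,0,0],
  [0,0,0,0,0,0],
])

```text
clock: 36.5
tcp_pos: [0.5175, 0.2133, 0.0555]
orientation: [2.308, 2.13, 0.004]
contact_force: [1.5, 0.3, -0.4]
grip_width: 0.0553
gripper_force: 37.6
```

```bash
python3 - <<'E'
from h import *
im,C=snap('wrist','w28.png'); o=r.get_obs();t=o['tcp_pos']; print(t,o['contact_force'])
h=cv2.cvtColor(im,cv2.COLOR_BGR2HSV); a=((h[:,:,2]>140)&(h[:,:,1]<60)); b=cv2.inRange(h,(22,120,90),(35,255,255))>0
for v in range(60,420,12): print(''.join('#' if a[v,x] else 'y' if b[v,x] else '.' for x in range(60,500,6)))
print((np.array([.5166,.2117,.0205])-t)/.6)
E
```

```text
[0.51746678 0.21332683 0.05550198] [-0.95086533 -0.10099402 -0.61020275]
.........##...............................................................
..........................................................................
.........................................................................#
.........................................................................#
........................................................................##
........................................................................##
.......................................................................###
.......................................................................###
......................................................................####
................yyyyyyyyyyyyyyyyyyyyyyyyyyyyyyyyyyyyyyyyyyyyyyyyyyyyyyyyyy
................yyyyyyyyyyyyyyyyyyyyyyyyyyyyyyyyyyyyyyyyyyyyyyyyyyy...####
................yyyyyyyyyyyyyyyyyyyyyyyyyyyyyyyyyyyyyyyyyyyyyyyyyyy...####
.................yyyyyyyyyyyyyyyyyyyyyyyyyyyyyyyyyyyyyyy##yyyyyyyyy..#####
.................yyyyyyyyyyyyyyyyyyy..yyyyyyyyyyyyyy
[... 560 characters left out ...]
................y####...#yy..#####y.........yyy.....#yyyyyyy##
...........................yyyy######yy#######y...................yyyyy###
...........................yyyyy.###...####...#......................y.###
...........................yyyyyy.###yy###y###yy........................##
...........................yyyyyyyyyyyyyyyyyyyy..........................#
..........................................................................
..........................................................................
..........................................................................
..........................................................................
[-0.00144463 -0.00271138 -0.05833663]
```

>>> step_arm([
  [-0.001,-0.002,-0.02,0,0,0],
  [-0.001,-0.002,-0.038,0,0,0],
  [-0.001,-0.002,-0.05,0,0,0],
  [-0.001,-0.002,-0.056,0,0,0],
  [-0.001,-0.002,-0.056,0,0,0],
])

```text
clock: 36.97
tcp_pos: [0.5152, 0.2118, 0.0195]
orientation: [-2.307, -2.132, 0.003]
contact_force: [0.1, -0.8, -1.1]
grip_width: 0.0555
gripper_force: 37.0
```

>>> step_arm([
  [0,0,0,0,0,0],
  [0,0,0,0,0,0],
  [0,0,0,0,0,0],
  [0,0,0,0,0,0],
])

```text
clock: 37.3
tcp_pos: [0.5159, 0.2119, 0.0204]
orientation: [-2.308, -2.131, -0.0]
contact_force: [0.1, 0.4, -1.4]
grip_width: 0.0552
gripper_force: 37.0
```

>>> step_arm([
  [0,0,0,0,0,0],
  [0,0,0,0,0,0],
  [0,0,0,0,0,0],
  [0,0,0,0,0,0],
], jaw=0.2)

```text
clock: 37.63
tcp_pos: [0.516, 0.2119, 0.0206]
orientation: [2.308, 2.131, 0.0]
contact_force: [0.2, -0.5, 0.9]
grip_width: 0.0687
gripper_force: 0.0
```

>>> step_arm([
  [0,0,0.03,0,0,0],
  [0,0,0.08,0,0,0],
  [0,0,0.14,0,0,0],
  [0,0,0.2,0,0,0],
  [0,0,0.25,0,0,0],
])

```text
clock: 38.05
tcp_pos: [0.516, 0.2122, 0.1729]
orientation: [2.307, 2.132, 0.002]
contact_force: [0.7, 0.3, 0.3]
grip_width: 0.0683
gripper_force: 0.0
```

>>> step_arm([
  [0,-0.2,0.1,0,0,0],
  [0,-0.2,0.1,0,0,0],
  [0,-0.2,0.1,0,0,0],
  [0,-0.2,0.1,0,0,0],
])

```text
clock: 38.38
tcp_pos: [0.5173, 0.0852, 0.2331]
orientation: [2.312, 2.119, 0.001]
contact_force: [1.1, -0.1, -0.7]
grip_width: 0.0684
gripper_force: 0.0
```

>>> step_arm([
  [0,-0.13,0.05,0,0,0],
  [0,-0.13,0.05,0,0,0],
  [0,-0.13,0.05,0,0,0],
  [0,-0.13,0.05,0,0,0],
  [0,-0.13,0.05,0,0,0],
])

```text
clock: 38.8
tcp_pos: [0.5157, 0.0143, 0.2604]
orientation: [-2.308, -2.131, -0.001]
contact_force: [0.6, 0.4, -0.5]
grip_width: 0.0683
gripper_force: 0.0
```

>>> step_arm([
  [0,0,0,0,0,0],
  [0,0,0,0,0,0],
  [0,0,0,0,0,0],
])

```text
clock: 39.05
tcp_pos: [0.5156, 0.0152, 0.26]
orientation: [-2.305, -2.134, 0.001]
contact_force: [0.6, -0.7, 0.1]
grip_width: 0.0684
gripper_force: 0.0
```

```bash
python3 - <<'E'
from h import *
im,C=snap('top','top9.png'); o=r.get_obs(); print(o['tcp_pos'],o['clock'])
def show(im,x0,x1,y0,y1,sx=2,sy=3,thr=140):
    h=cv2.cvtColor(im,cv2.COLOR_BGR2HSV); a=((h[:,:,2]>thr)&(h[:,:,1]<60)); b=cv2.inRange(h,(15,100,90),(35,255,255))>0
    for v in range(y0,y1,sy): print(''.join('#' if a[v,x] else 'y' if b[v,x] else '.' for x in range(x0,x1,sx)))
show(im,170,236,190,280); print(); show(im,110,160,210,285); print(); show(im,360,405,178,220,1,2)
W,D=snap('wrist','w29.png'); print(); show(W,0,560,0,420,7,12)
E
```

```text
[0.51565317 0.01496685 0.26006642] 39.1
################################.
############..###############....
######y###yyyyyyyyyyyyyyyyyyyyy..
######y#############...yyyyyyyyy.
......y##.....##.y#####yyyyyyyyy.
.....yyyyyyyy#######.###.yyyyyyy.
.....yyyyyyyyy#....yyy####yyyyyy.
.....yyyyyyyy######yyy###.yyyyyy.
.....yyyyyyyy....#######.yyyyyy..
....yyyyyy.##.####.##..yyyyyyyy..
....yyyyyyy.yy#yyyyyyyyyyyyyyyy..
....yyyyyyyyyyyyyyyyyyyyyyyyyyy..
....yyyyyyyyyyyyyyyyyyyyyyyyyyy..
....yyyyyyyyyyyyyyyyyyyyyyyyyyy..
....yyyyyyyyyyyyyyyyyyyyyyyyyyy..
...yyyyyyyyyyyyyyyyyyy#yyyyyyyy..
...yyyyyyyyy#########y#y.#.yyy...
...yyyyyyyy###.y####y####yyyyy...
...yyyyyy###.yyyyy######yyyyyy...
...yyyyy###yyyyyyyyyyy.yyyyyyy...
...yyyyyy####yyyyy#####.yyyyyy...
...yyyyyyy.###..###.y..yyyyyyy...
..yyyyyyyyyy######.yyyyyyyyyyy...
..yyyyyyyyyyyyyyyyyyyyyyyyyyyy...
..yyyyyyyyyyyyyyyyyyyyyyyyyyy....
..yyyyyyyyyyyyyyyyyyyyyyyyyyy....
..yyyyyyyyyyyyyyyyyyyyyyyyyyy....
..yyyyyyyyyyyyyyyyyyyyyyyyyyy....
.................yyyyyyyyyyyy....
.................................

.........................
.............
[... 3713 characters left out ...]
................#................#######............
..........................................#.....................................
.........#.........................................#............................
............................................##.................................#
................................................................................
................................................................................
....................#...........................................................
.....................#...................................#####..................
....................yy..........................................................
```

All five parts read as placed in the top view and the arm is clear. Handing in.

```bash
python3 -c "
from bench import r
print(r.hand_in())"
```

```text
the job is handed in; nothing more can be done
None
```

The job is handed in at about 39 s on the clock: both rings are on the pin, the nipple and reducer stand in their wells, and the clamp lies in the free end of the tray. My last camera check showed all five in place with the arm clear; the hand-in returned no verdict.

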